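Load the reagent carrier and lock its bar with an R-clip

TASK

Stand the white dropper bottle in the round pocket of the carrier, then swing the hold-down bar all the way down over it so that its fork straddles the steel post. Then push the R-clip along its ledge until its straight leg is through the hole in the post and its bent leg has ridden over the post and snapped fully home. Leave the jar and the beaker where they are.

Things in the scene. Friction and masses are not known exactly. Their poses are not given: they have to be found in the camera images.
- carrier: Heavy fixed carrier on the bench; origin on the bench below its middle. Its x (roughly away from the robot) is the direction in which the clip is pushed home, y runs from the post to the bar's hinge, z up. The steel post (20 mm thick, axis at x +45, y -90 mm, top 126 mm above the bench) stands at its -y end.
- ledge (a point): On the flat ledge's top (103 mm above the bench), 86 mm before the post axis (-x) and in line with the hole. Axes as the carrier's. The ledge reaches 63 mm either way along x, 10 mm to -y, 52 mm to +y. A fence 5 mm high, 5 mm thick runs its whole length along x, inner face 3.5 mm to -y of this point: with its straight leg along the fence, tip to the post, the clip is in line with the hole.
- cross_hole (a point): Middle of the cross-hole in the post (on the post axis, 106 mm above the bench). The hole runs along the carrier's x, is 9 mm wide and 10.5 mm high, its floor 1.5 mm below the ledge top. Axes as the carrier's.
- pocket (a point): Centre of the floor of the round pocket (6 mm above the bench, 95 mm from the post axis towards +y). Pocket 40 mm wide, its grey block 22 mm high, 60 x 64 mm. Axes as the carrier's.
- bar_hinge (a point): Axis of the bar's hinge, 96 mm above the bench, 178 mm from the post axis towards +y; the axis runs along the carrier's x. The two bracket cheeks stand 24 to 32 mm either side of it, up to 108 mm above the bench.
- bar_tip (a point): Free end of the hold-down bar, half-way through its thickness and between its two fork prongs. Aluminium bar, 44 mm wide, 10 mm thick, 195 mm from hinge axis to this point; the last 34 mm are the fork, slot 25 mm wide.
- bar (a joint): Angle of the hold-down bar, rad: 0 = fully down (level, top 101 mm above the bench, fork round the post, 1 mm over the seated bottle), grows as it lifts; 1.57 = upright, up to 2.0 = leaning out to +y. A stiff hinge: it stays where it is left; about 0.3 Nm turns it down.
- clip_seat (a point): R-clip of 6 mm steel wire, flat on the ledge, 98 x 28 mm, 48 g. This point of its straight leg's centre line (3 mm up) lies on the post axis when home. Clip x: along that leg to its tip; y: to loop and bent leg. The bent leg bulges to y +18 mm at x 0, narrows at x +12.5, ends at x +27, y +21. Its neck stops it about 2 mm past home. Starts off the fence, askew, tip towards the post.
- clip_loop (a point): Centre of the clip's round loop (28 mm across outside), 36 mm behind clip_seat and 11 mm to the bent leg's side (+y); the loop's back, where the clip can be pushed, is 14 mm behind this point. Same axes.
- clip_tip (a point): Tip of the clip's straight leg, 48 mm ahead of clip_seat along the clip's x. Same axes.
- clip_leg (a joint): How far the springy bent leg is bent open, rad: 0 = relaxed, about 0.1 or more as its narrow part passes the post (clip_seat about 13 mm short of home), back to nearly 0 when snapped home. Passing needs a push of about 6 to 15 N; before and after, under 1 N.
- bottle_mid (a point): Middle of the white dropper bottle, 42 mm above its underside. Upright round body 34 mm thick up to 64 mm, then a narrow cap (18 mm) to 84 mm; about 70 g. It stands on the bench. z up; its yaw means nothing.
- jar_mid (a point): Middle (31 mm up) of a squat amber jar with a black lid, 52 mm across, 62 mm high. Bystander on the bench.
- beaker_mid (a point): Middle (42 mm up) of a clear open beaker, 68 mm across the rim, 85 mm high. Bystander on the bench.
There are look-alikes about, which are no part of the job. Of the things like the part that bears bottle_mid, leave any that is blue, green or red; of the rest the larger one is meant.

How it is judged:
By the outcome, as a careful person would: the job done as asked, in the order asked, and still so for the second after the job is handed in, with the robot touching nothing.
It also fails if it takes over 72 s, if anything falls off the work surface, if the arm or the gripper's body presses on something with over 40 N, if the wrist force passes 120 N, or if a joint passes its speed limit or range.

ROBOT

A 6-joint arm with a two-finger parallel gripper is mounted at the origin on the work surface. World frame = base frame: x ahead of the robot, y to its left, z up, the work surface at z = 0. Lengths are in m, angles in degrees, forces in N, time in s.
With the tool pointing down it reaches from about 0.4 to 0.825 m from the base axis. Payload 7 kg.
Tool frame: the origin (TCP) lies between the finger pads; the fingertips stand ctrl.tip_extent ahead of it and the grasp point (between the pads) lies 2 mm behind it (ctrl.tip_extent is the distance from the TCP to the fingertips, in m); z points along the fingers, y is the direction in which the jaws open and shut (so a half turn about z gives the same grasp; the last joint's range is limited). The gripper opens to 88 mm and grips with 3 to 60 N. Pads are 19 mm wide; open, the fingers measure 130 mm over their backs; the gripper's body (78 mm by 193 mm) begins 47 mm behind the grasp point.
Start: joints at [-48.696, 20.546, 0.682, 0, -70.136, -16.507], TCP at [0.283, -0.613, 0.206] pointing down, gripper open.
Joint ranges: [-176.03, 176.03], [-82.01, 121.73], [-58.28, 71.71], [-173.87, 95.51], [-174.79, -0.11], [-173.66, 173.66]. Speed limits (degrees/s): [136.94, 136.94, 172.46, 180, 180, 180].

INTERFACE

Orientations are given as [roll, pitch, yaw] about the fixed x, y, z axes, in that order (R = Rz(yaw) Ry(pitch) Rx(roll)).
In Python, from plant import ctrl gives the robot as it stands.
- The arm moves only by the shell command python3 -m handwheel 'ROWS' [OPENING]. ROWS is JSON, a list of rows, each a list of 6 numbers: the shift along the tool's x, y, z in m, then the turn, a rotation vector about the tool's x, y, z in rad. In form: [[dx, dy, dz, ax, ay, az], ...]. A call has 1 to 8 rows; each row is the pose to reach, as a shift and turn from the pose commanded when the call began, along the tool's axes at that moment; what a row does not reach only later rows make up. A row lasts 1/8 s, in which the tool goes at most 62.5 mm and 10.7 degrees, less where a joint would pass 70% of its speed; a pose out of reach is approached as far as the arm can. A call with a gripper value outside its range is refused whole. OPENING is the closure, from -1 (fully open) to 1 (shut), so that 0 is half open, set as the call begins (- or left out, the last holds). The fingers move at their own pace and stop on an object; the grip force is fixed at half the most. Time passes only in rows, so rows that repeat a pose let the fingers close. It gives the time, the measured TCP pose, the force and the opening at its end, in the units of the state.
- ctrl.get_obs(): the state, without advancing time (a new reading comes with each control period).
- ctrl.snapshot(name): name is "scene" or "side" or "wrist"; returns a dict with "img" (400x640x3 uint8, blue, green, red), "fx", "fy", "cx", "cy" (pixels), "R" (3x3) and "t" (3): a world point X has camera coordinates R X + t. Camera axes: x right, y down, z forward; pixel columns grow to the right and rows downward; lengths in m; the calibration is good to about 2 mm. A picture is of the moment at which its call begins. There is no depth.
- ctrl.close_job(): hands the job in, once; it reports no verdict.
The state is a dict: "clock": time; "joint_pos": joint angles; "qvel": joint speeds; "tau": joint torques, N m; "tool_pos": TCP position; "orientation": TCP orientation; "force": force on the tool from outside, world axes, zero at the start; "moment": the same for the moment, N m; "opening": finger opening in m.
Only numpy, scipy, OpenCV 4.12 (cv2) and the standard library are available. Lean on these libraries where they do the work, as an engineer would, in place of code of your own. Each camera call takes 0.05 s, during which the arm holds its last target.

## Working session

There is one attempt and no reset: what is moved stays moved. The work goes in short steps, Python scripts to look and compute and a shell command to move; the robot and the scene stay as the last step left them, time stands still between calls to the robot, and variables do not carry over. Pictures are saved under pics/ and viewed, and the job is handed in when it is done.

```bash
ls -la; mkdir -p pics
python3 - <<'E'
from plant import ctrl
import cv2
o=ctrl.get_obs(); print(o); print(ctrl.tip_extent)
for n in ("scene","side","wrist"):
    s=ctrl.snapshot(n); cv2.imwrite(f"pics/{n}0.png",s["img"])
    print(n,s["fx"],s["fy"],s["cx"],s["cy"],s["R"],s["t"])
E
```

```text
total 12
drwxr-xr-x  3 agent agent 4096 Dec  7 16:34 .
drwxr-xr-x 23 root  root  4096 Dec  7 16:33 ..
drwxr-xr-x  2 agent agent 4096 Dec  7 16:34 pics
{'clock': 0.0, 'joint_pos': array([-4.86935671e+01,  2.05904092e+01,  6.32139182e-01, -2.00162953e-02,
       -7.01359130e+01, -1.65048996e+01]), 'qvel': array([-0.02632238, -0.01360542, -0.03935411, -0.06584728,  0.07549232,
        0.03571419]), 'tau': array([-8.23904193e-04, -5.82716775e+01,  2.93055171e+01,  6.99745104e+00,
        6.75518837e-03, -1.47328960e-04]), 'tool_pos': array([ 0.28286618, -0.61227656,  0.20482221]), 'orientation': array([ 1.79904352e+02, -8.71854951e-03, -1.55205276e+02]), 'force': array([0.15873797, 0.2173454 , 0.00101917]), 'moment': array([-0.01413171, -0.0017319 ,  0.02169428]), 'opening': 0.08766838949173193}
0.017
scene 469.46316738192115 469.46316738192115 322.15826512763095 201.94165437281202 [[-0.63694681  0.77089804  0.00386913]
 [ 0.61905133  0.51446317 -0.59338276]
 [-0.45942813 -0.37555806 -0.80491113]] [ 0.32422612 -0.26252309  1.66962001]
side 378.376423626946 378.376423626946 322.54991464775526 196.0689134253811 [[ 0.75682785 -0.65358573 -0.00610721]
 [-0.34519094 -0.39174891 -0.85286342]
 [ 0.55502687  0.64757894 -0.52209836]] [-0.37750125  0.25324873  0.6099982 ]
wrist 314.638162391742 314.638162391742 322.52909879686297 202.71676560917103 [[-0.41907092  0.90795173  0.0017959 ]
 [ 0.88093062  0.40611859  0.24295872]
 [ 0.21986544  0.103399   -0.97003497]] [ 0.67344168 -0.03039707  0.38885527]
```

View pics/scene0.png

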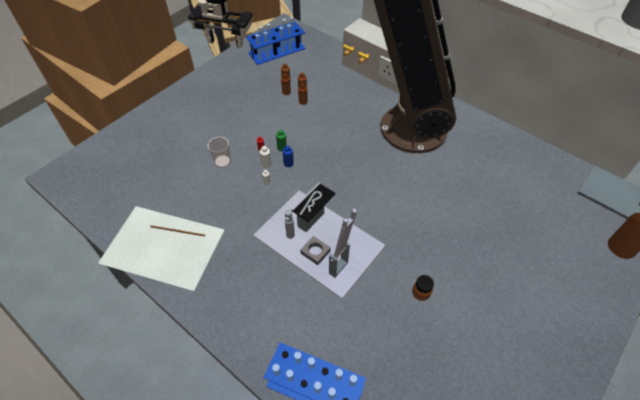

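View pics/side0.png

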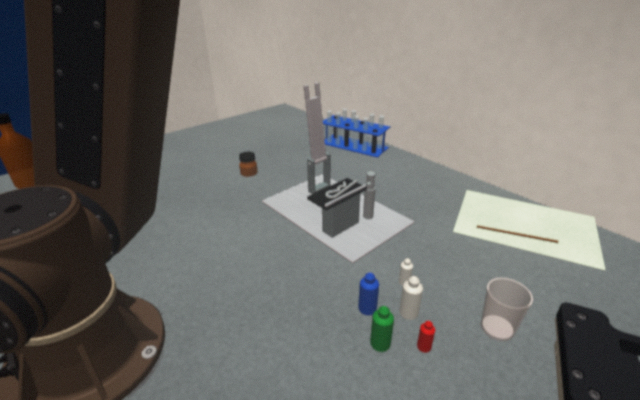

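View pics/wrist0.png

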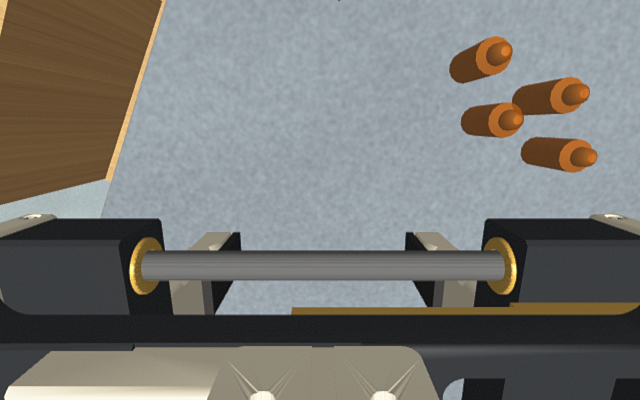

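Bottle candidates: blue at scene (288,157), green (281,140) and red (261,143) are excluded by colour. That leaves two whites: scene (265,156) / side (411,298), which looks larger, and scene (266,177) / side (406,272), which looks smaller. I'll confirm with enlarged crops.

```bash
cat > helpers.py <<'E'
import numpy as np, cv2
from plant import ctrl
from scipy.spatial.transform import Rotation as Rn
def grab(n,name):
    s=ctrl.snapshot(n); cv2.imwrite(f"pics/{name}.png",s["img"]); np.savez(f"pics/{name}.npz",**s); return s
def load(name): return dict(np.load(f"pics/{name}.npz"))
def proj(s,X):
    c=s["R"]@np.asarray(X,float)+s["t"]; return np.array([s["fx"]*c[0]/c[2]+s["cx"], s["fy"]*c[1]/c[2]+s["cy"]])
def onz(s,uv,z):
    d=s["R"].T@np.array([(uv[0]-s["cx"])/s["fx"],(uv[1]-s["cy"])/s["fy"],1]); c=-s["R"].T@s["t"]
    return c+d*(z-c[2])/d[2]
def tri(obs):
    A=[];b=[]
    for s,uv in obs:
        d=s["R"].T@np.array([(uv[0]-s["cx"])/s["fx"],(uv[1]-s["cy"])/s["fy"],1]); d/=np.linalg.norm(d)
        P=np.eye(3)-np.outer(d,d); c=-s["R"].T@s["t"]; A.append(P); b.append(P@c)
    return np.linalg.lstsq(np.vstack(A),np.hstack(b),rcond=None)[0]
def crop(s,name,x0,y0,x1,y1,f):
    im=s["img"][y0:y1,x0:x1]; cv2.imwrite(f"pics/{name}.png",cv2.resize(im,None,fx=f,fy=f,interpolation=cv2.INTER_CUBIC))
E
python3 - <<'E'
from helpers import *
s=grab("scene","scene1"); d=grab("side","side1")
crop(s,"c_scene_car",245,175,395,300,5)
crop(d,"c_side_car",250,75,420,265,3)
a=cv2.resize(s["img"][125:195,200:310],None,fx=5,fy=5,interpolation=cv2.INTER_CUBIC)
crop(d,"c_side_b",340,240,540,360,4)
cv2.imwrite("pics/c_scene_b.png",a)
E
```

```text
(no output)
```

View pics/c_scene_car.png

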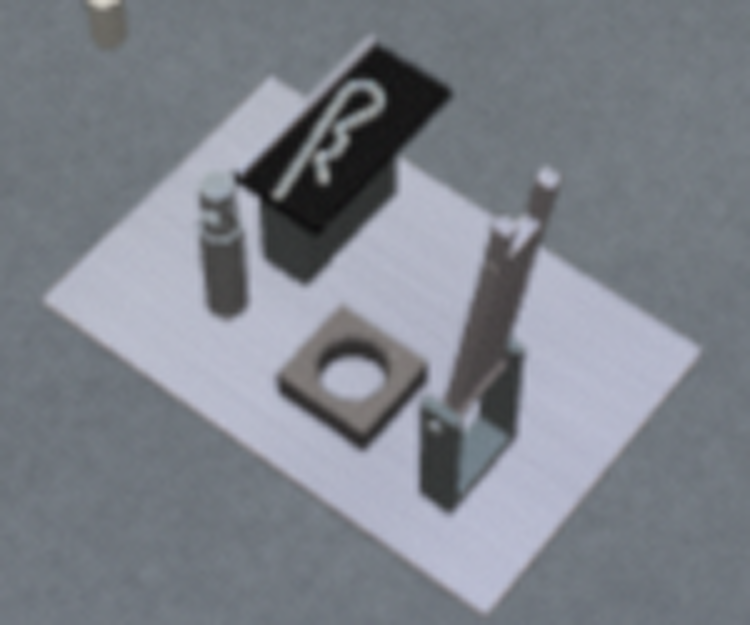

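View pics/c_side_car.png

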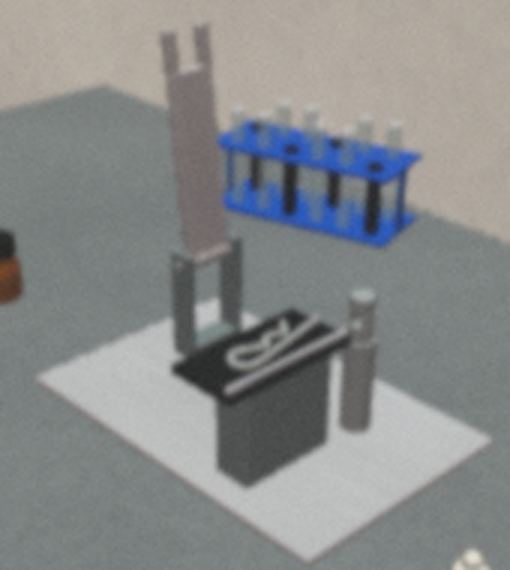

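View pics/c_side_b.png

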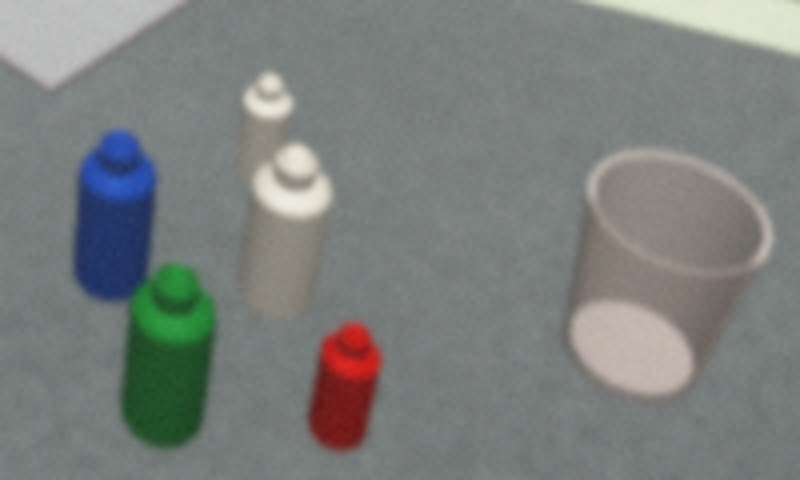

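View pics/c_scene_b.png

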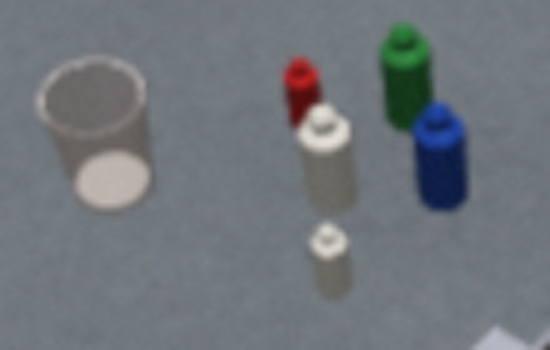

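The crops confirm it: the bigger white bottle (scene ≈(265,148) cap, side ≈(414,279) cap) is clearly larger than the small white one (scene (266,173), side (407,260)). Next I'll fit the carrier pose.

Run:
```python
from helpers import *
from scipy.optimize import least_squares
s=load("scene1"); d=load("side1")
S=lambda u,v:(245+(u-2)/5,175+(v-2)/5); D=lambda u,v:(250+(u-1)/3,75+(v-1)/3)
pts=[(s,S(218,185),(45,-90,126)),(d,D(363,296),(45,-90,126)),
(s,S(452,93),(-104,-38,103)),(s,S(318,235),(22,-38,103)),(s,S(240,180),(22,-100,103)),
(d,D(174,370),(-104,-38,103)),(d,D(295,309),(22,-38,103)),
(s,S(352,371),(45,5,22)),
(s,S(280,378),(75,-27,22)),(s,S(345,307),(15,-27,22)),(s,S(428,368),(15,37,22)),(s,S(363,437),(75,37,22))]
def f(p):
    R=Rn.from_euler('z',p[2]).as_matrix(); r=[]
    for c,uv,X in pts: r+=list(proj(c,R@(np.array(X)/1000)+[p[0],p[1],0])-uv)
    return np.array(r)
best=min((least_squares(f,[.6,0,a],loss='soft_l1') for a in np.arange(-3,3.1,.5)),key=lambda q:q.cost)
print(best.x,np.degrees(best.x[2]),best.cost); print(f(best.x).reshape(-1,2).round(1))
SB=lambda u,v:(200+(u-2)/5,125+(v-2)/5); DB=lambda u,v:(340+(u-1.5)/4,240+(v-1.5)/4)
b=tri([(s,SB(324,117)),(d,DB(297,155))]); print("cap",b, onz(s,SB(324,117),.084),onz(d,DB(297,155),.084))
print("base",onz(s,SB(332,200),0),onz(d,DB(278,300),0))
small=tri([(s,SB(329,234)),(d,DB(269,84))]);print("small",small)
for n,a,c in (("blue",SB(439,113),DB(121,143)),("green",SB(404,33),DB(176,277)),("red",SB(300,66),DB(354,334))): print(n,tri([(s,a),(d,c)]))
print("beaker rim",onz(s,SB(92,97),.085),onz(d,DB(680,212),.085))
print("jar",onz(s,(425,281),.062))
```

```text
[0.56858321 0.05413141 0.03373698] 1.9329865113776246 5.690169286315767
[[-0.2  0. ]
 [ 0.4 -0.7]
 [ 0.1 -1.1]
 [-0.2 -1.2]
 [-1.6 -1.3]
 [-0.6 -2.1]
 [-0.6 -0.8]
 [ 0.3  0.3]
 [-0.5  0.1]
 [-0.6  0.3]
 [ 0.3 -0.3]
 [ 0.5  0.4]]
cap [ 0.45713776 -0.28380814  0.0794329 ] [ 0.45961691 -0.28000282  0.084     ] [ 0.45333901 -0.28681689  0.084     ]
base [ 0.45909443 -0.28417083  0.        ] [ 0.4518448  -0.28997066  0.        ]
small [ 0.51093591 -0.23071603  0.0527561 ]
blue [ 0.40715115 -0.22975353  0.07895197]
green [ 0.36884085 -0.29485136  0.07956399]
red [ 0.41817048 -0.34567653  0.05419226]
beaker rim [ 0.54267801 -0.405535    0.085     ] [ 0.54093919 -0.40740564  0.085     ]
jar [0.52051658 0.36277419 0.062     ]
```

```bash
cat >> helpers.py <<'E'
def pose():
    o=ctrl.get_obs(); return np.array(o["tool_pos"]), Rn.from_euler('xyz',o["orientation"],degrees=True), o
def delta(pos,yaw,p=None,R=None):
    "shift and turn in present tool axes to reach world pos, tool down with given world yaw (deg)"
    if p is None: p,R,_=pose()
    T=Rn.from_euler('xyz',[180,0,yaw],degrees=True)
    return (R.inv().apply(np.asarray(pos)-p)).round(4), (R.inv()*T).as_rotvec().round(3)
E
python3 - <<'E'
from helpers import *
p,R,o=pose(); w=ctrl.snapshot("wrist")
print("cam in tool", R.inv().apply(-w["R"].T@w["t"]-p), "view dir in tool",R.inv().apply(w["R"][2]))
print(delta([.456,-.285,.2],-175))
s=load("scene1"); d=load("side1")
D=lambda u,v:(250+(u-1)/3,75+(v-1)/3);S=lambda u,v:(245+(u-2)/5,175+(v-2)/5)
# fork prong ends: scene (545,175),(505,222); side (168,36),(202,28)
for a in [(547,178),(503,222)]:
  for b in [(169,36),(202,28)]: 
    X=tri([(s,S(*a)),(d,D(*b))]); print(a,b,X, proj(s,X)-S(*a), proj(d,X)-D(*b))
E
```

```text
cam in tool [ 0.06523031  0.00068421 -0.17842535] view dir in tool [-2.43108841e-01  2.49197138e-04  9.69998984e-01]
(array([-0.2944,  0.2248,  0.0056]), array([ 0.001, -0.   ,  0.346]))
(547, 178) (169, 36) [0.59200806 0.16480779 0.28541774] [ 0.12188058 -0.02967146] [0.12277673 0.02387876]
(547, 178) (202, 28) [0.60638519 0.16010499 0.29228035] [-5.04164823  1.08020582] [-4.98792681 -0.92729831]
(503, 222) (169, 36) [0.61094151 0.16902024 0.27900294] [ 5.30197507 -1.245821  ] [5.23566934 0.88582062]
(503, 222) (202, 28) [0.62544548 0.16432907 0.28581961] [ 0.04936776 -0.01015437] [0.04787787 0.00770326]
```

```bash
python3 -m handwheel '[[-0.04,0.04,0,0,0,0.06],[-0.08,0.08,0,0,0,0.12],[-0.12,0.12,0,0,0,0.18],[-0.16,0.16,0,0,0,0.24],[-0.2,0.205,0,0,0,0.3],[-0.237,0.245,0,0,0,0.346],[-0.237,0.245,0,0,0,0.346],[-0.237,0.245,0,0,0,0.346]]' -0.3
python3 - <<'E'
from helpers import *
w=grab("wrist","w1"); p,R,o=pose(); print(p,R.as_euler('xyz',degrees=True),o["opening"])
E
```

```text
clock: 1.3
tool_pos: [0.3957, -0.2909, 0.206]
orientation: [-180.0, 0.0, -174.9]
force: [0.1, -0.3, -0.1]
opening: 0.0567
[ 0.39540322 -0.29141185  0.20584149] [-1.79990226e+02  4.78345440e-03 -1.75016037e+02] 0.056697943483273755
```

View pics/w1.png

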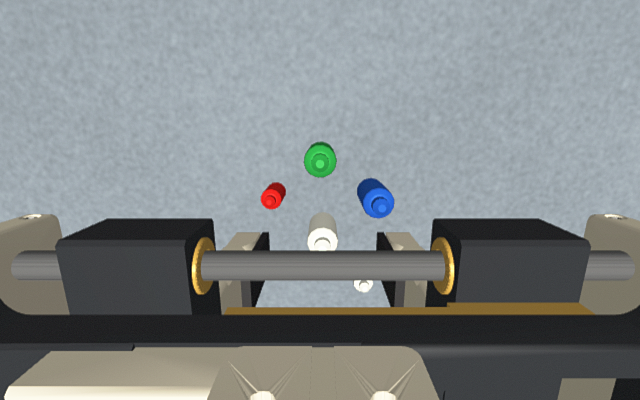

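Run:
```python
from helpers import *
w=load("w1"); crop(w,"w1c",240,130,420,310,4)
for uv in [(322,243)]: print(onz(w,uv,.084))
print(proj(w,[.456,-.285,.084]), proj(w,[.456,-.285,.0]))
```

```text
[ 0.44759398 -0.28624149  0.084     ]
[322.48889326 250.77834103] [322.5015713  225.13482247]
```

View pics/w1c.png

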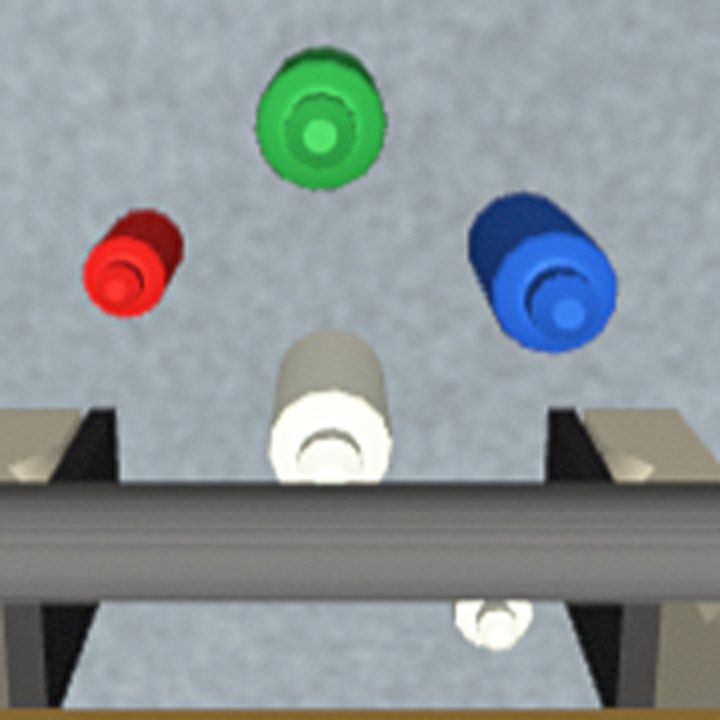

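Run:
```python
from helpers import *
w=load("w1")
print(onz(w,(322.4,240.1),.064))
# radius check
print(onz(w,(322.4+15,240.1),.064), proj(w,[.4535,-.286,0]),)
# base far edge (toward -x): crop (330,330)
print(onz(w,(322.2,212.2),0))
for X in ([.4535,-.286],[.456,-.286]): 
  print(proj(w,[X[0]-.017,X[1],0]),proj(w,[*X,.064]))
for t in ([.4535,-.286,.2],[.4535,-.286,.054]): print(delta(t,-175))
```

```text
[ 0.45202988 -0.28545104  0.064     ]
[ 0.45060097 -0.26927929  0.064     ] [321.89549662 223.217103  ]
[ 0.43886406 -0.28689757  0.        ]
[323.06898083 210.47175029] [321.77600314 241.32994866]
[322.89489057 212.36256541] [321.57466425 243.48686425]
(array([-0.0583,  0.0003,  0.0058]), array([-0.,  0., -0.]))
(array([-0.0583,  0.0004,  0.1518]), array([-0.,  0., -0.]))
```

```bash
python3 -m handwheel '[[-0.058,0,0.006,0,0,0],[-0.058,0,0.04,0,0,0],[-0.058,0,0.08,0,0,0],[-0.058,0,0.12,0,0,0],[-0.058,0,0.145,0,0,0],[-0.058,0,0.156,0,0,0],[-0.058,0,0.156,0,0,0],[-0.058,0,0.156,0,0,0]]'
python3 - <<'E'
from helpers import *
d=grab("side","d2"); crop(d,"d2c",320,150,560,330,3)
w=grab("wrist","w2"); print(pose()[:1])
E
```

```text
clock: 2.35
tool_pos: [0.4539, -0.2866, 0.0508]
orientation: [-180.0, 0.1, -175.0]
force: [1.0, -0.3, 0.4]
opening: 0.0573
(array([ 0.45400053, -0.28624612,  0.05088643]),)
```

View pics/d2c.png

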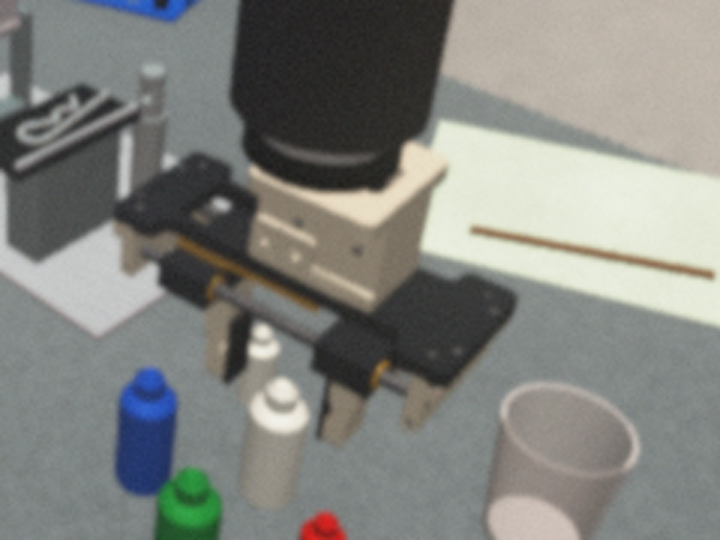

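View pics/w2.png

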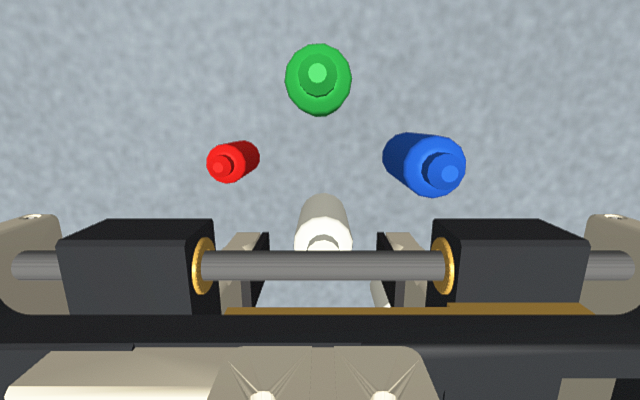

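Run:
```python
from helpers import *
d=load("d2"); w=load("w2"); p,R,o=pose()
cr=lambda uv:((uv-[320,150])*3).round(0)
for z in (-.002,.017):
  for y in (-.0285,0,.0285):
    X=p+R.apply([0,y,z]); print(z,y,cr(proj(d,X)),proj(w,X).round(0))
for X in ([.4535,-.2855,.084],[.4535,-.2855,.064],[.4535,-.2855,0]): print(cr(proj(d,X)),proj(w,X).round(0))
```

```text
-0.002 -0.0285 [319. 450.] [274. 237.]
-0.002 0 [275. 424.] [322. 237.]
-0.002 0.0285 [233. 400.] [370. 237.]
0.017 -0.0285 [314. 474.] [278. 227.]
0.017 0 [271. 448.] [322. 227.]
0.017 0.0285 [230. 423.] [365. 227.]
[280. 384.] [323. 259.]
[276. 410.] [323. 244.]
[263. 488.] [323. 212.]
```

Run:
```python
from helpers import *
w=load("w2"); crop(w,"w2c",200,180,450,320,3)
```

```text
(no output)
```

View pics/w2c.png

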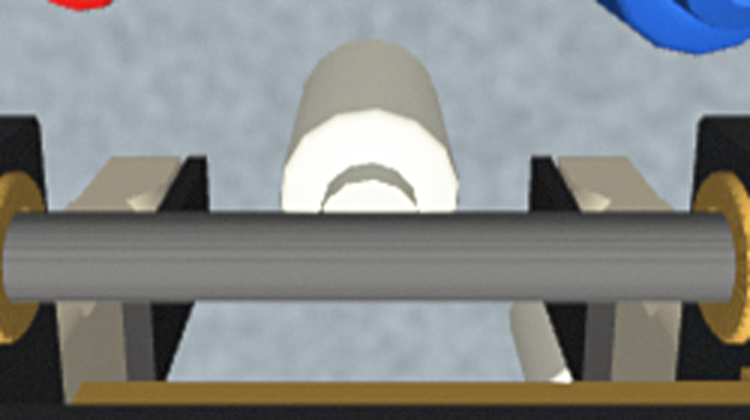

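Run:
```python
from helpers import *
s=grab("scene","s2"); d=load("d2"); w=load("w2"); p,R,o=pose()
print(proj(s,p))
crop(s,"s2c",200,60,350,200,5)
crop(d,"d2cc",370,220,470,320,7)
```

```text
[265.2276145  153.11754711]
```

View pics/s2c.png

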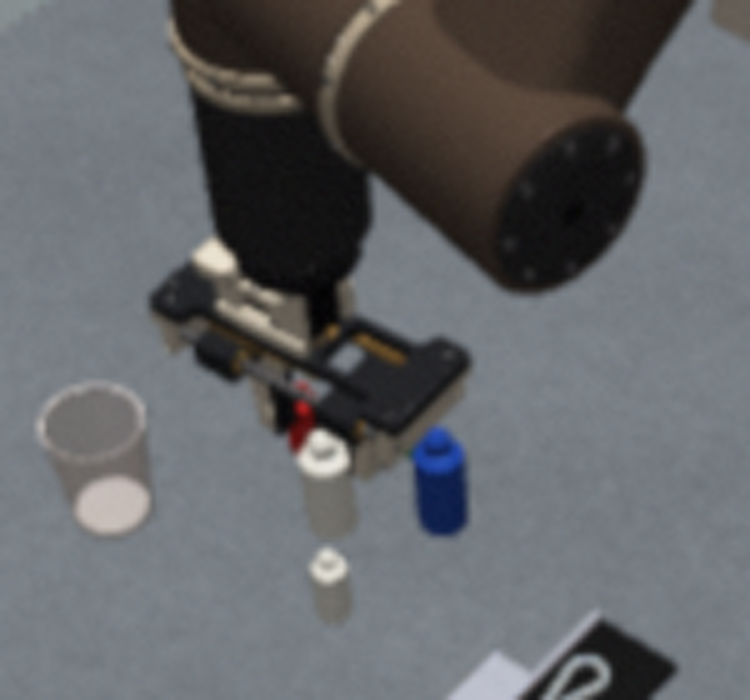

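View pics/d2cc.png

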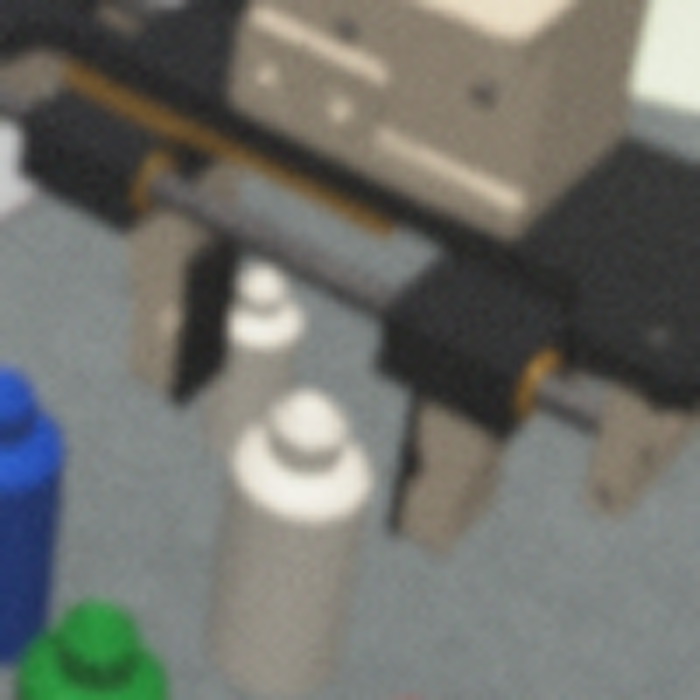

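Run:
```python
from helpers import *
s=load("s2"); d=load("d2"); w=load("w2"); p,R,o=pose()
for a,b in (((395.7,277.5),(377.3,232.3)),((427.1,295.7),(269,232.3))):
    X=tri([(d,a),(w,b)]); print(X, R.inv().apply(X-p), proj(d,X)-a, proj(w,X)-b)
```

```text
[ 0.44139845 -0.2584823   0.07322775] [ 0.01001109  0.02860668 -0.02247333] [-0.28262815 -0.03639809] [-0.79412769  0.45893893]
[ 0.44923648 -0.31652068  0.06897859] [ 0.00724461 -0.0298902  -0.0181832 ] [-1.17022186  0.32091824] [-2.49395441  2.69912295]
```

Visually, the fingertips sit about 38 mm higher than the reported TCP plus tip_extent would put them (triangulated at tool z ≈ −20 mm). I'll lower by an amount that is safe under either reading, then re-measure.

```bash
python3 -m handwheel '[[0,0,0.015,0,0,0],[0,0,0.03,0,0,0],[0,0,0.03,0,0,0]]'
python3 - <<'E'
from helpers import *
d=grab("side","d3"); crop(d,"d3cc",370,220,470,320,7)
w=grab("wrist","w3"); crop(w,"w3c",200,170,450,320,3);p,R,o=pose(); print(p,o["force"])
for z in (-.02,.017): print(proj(d,p+R.apply([.0095,.0285,z])), proj(w,p+R.apply([.0095,.0285,z])))
E
```

```text
clock: 2.88
tool_pos: [0.4519, -0.2855, 0.018]
orientation: [179.9, -0.2, -175.0]
force: [-0.6, -0.7, -0.4]
opening: 0.0569
[ 0.45301222 -0.28586618  0.01928987] [ 0.02190877  0.99190436 -0.83721659]
[393.40863849 291.73900082] [374.77474309 233.569081  ]
[391.52117282 306.45365215] [365.48876557 214.21521956]
```

View pics/d3cc.png

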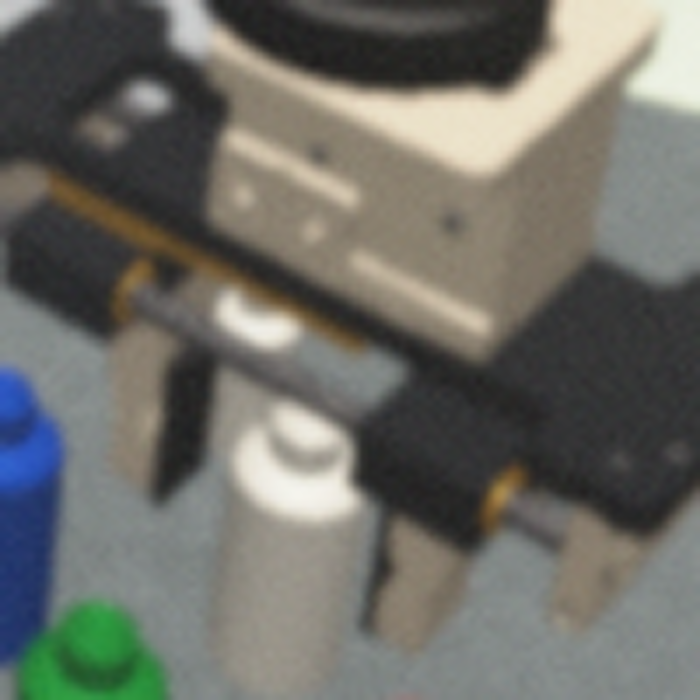

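View pics/w3c.png

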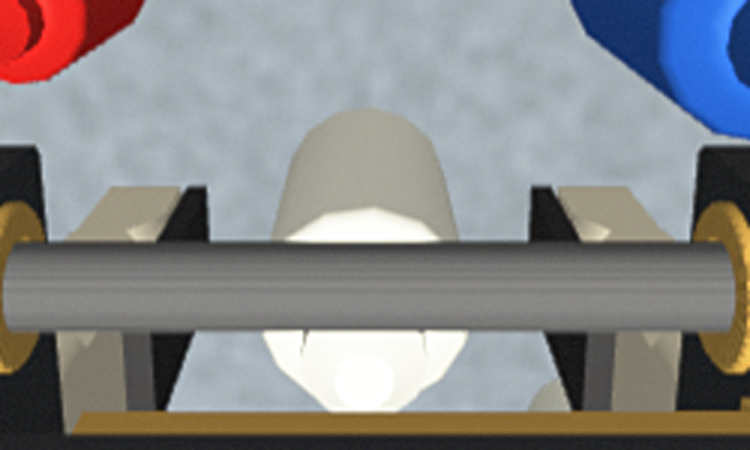

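```bash
python3 -m handwheel '[[0,0,0.006,0,0,0],[0,0,0.006,0,0,0],[0,0,0.006,0,0,0],[0,0,0.006,0,0,0],[0,0,0.006,0,0,0],[0,0,0.006,0,0,0]]' 1
python3 - <<'E'
from helpers import *
w=load("w3"); print(onz(w,(321.3,297.3),.084))
print(pose())
E
```

```text
clock: 3.72
tool_pos: [0.4532, -0.2859, 0.0138]
orientation: [180.0, 0.0, -175.0]
force: [-0.0, 0.9, -0.1]
opening: 0.0329
[ 0.45461497 -0.28547621  0.084     ]
(array([ 0.45323223, -0.28588972,  0.01380191]), Rotation.from_matrix(array([[-9.96231018e-01, -8.67396010e-02,  1.25766667e-05],
                            [-8.67396009e-02,  9.96231018e-01,  6.52243824e-06],
                            [-1.30950191e-05,  5.40696024e-06, -1.00000000e+00]])), {'clock': 3.725, 'joint_pos': array([-1.12704686e+01,  1.94509117e+01, -3.02199231e+01, -7.83927579e-04,
       -4.03285316e+01, -7.37528675e+01]), 'qvel': array([-0.01638122,  0.00577113, -0.00062048,  0.08231212, -0.03169647,
        0.02624792]), 'tau': array([-3.51687998e-02, -4.77335393e+01,  2.02908128e+01,  4.88986239e+00,
       -2.10431172e-02, -1.20115281e-03]), 'tool_pos': array([ 0.45323223, -0.28588972,  0.01380191]), 'orientation': array([ 1.79999690e+02,  7.50289329e-04, -1.75023934e+02]), 'force': array([-0.04623811,  0.90777776, -0.14110236]), 'moment': array([-0.00529594, -0.01803351, -0.02818006]), 'opening': 0.03289486820269523})
```

```bash
python3 -m handwheel '[[0,0,-0.04,0,0,0],[0,0,-0.09,0,0,0],[0,0,-0.14,0,0,0],[0,0,-0.18,0,0,0],[0,0,-0.18,0,0,0]]'
python3 - <<'E'
from helpers import *
p,R,o=pose(); print(p,o["opening"]); print(delta([.6134,.0606,.194],-108))
w=grab("wrist","w4"); d=grab("side","d4")
crop(d,"d4c",380,150,500,290,4)
E
```

```text
clock: 4.35
tool_pos: [0.4551, -0.2866, 0.1974]
orientation: [-179.9, 0.4, -175.0]
force: [-0.1, 0.5, -1.7]
opening: 0.0332
[ 0.45513412 -0.2866048   0.1974352 ] 0.03322319990297697
(array([-0.1879,  0.3321,  0.0037]), array([-0.006,  0.004, -1.17 ]))
```

View pics/w4.png

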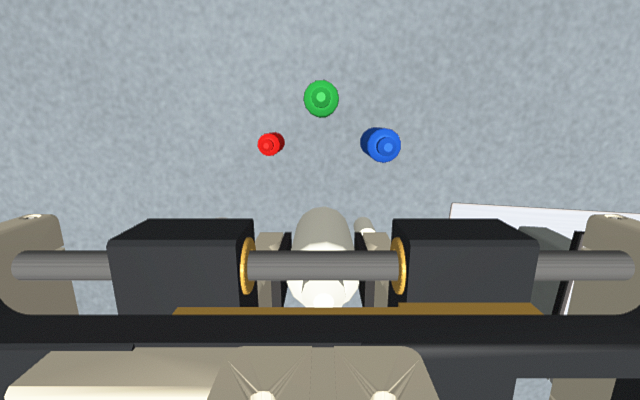

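View pics/d4.png

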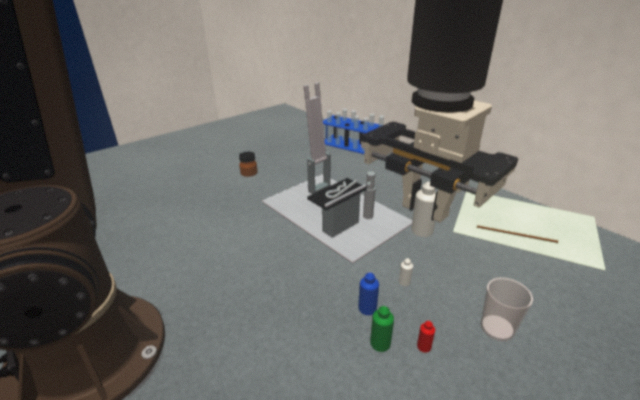

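The bottle is held upright in the jaws (side (425,210)) and the neighbours are undisturbed. Moving over the pocket.

```bash
python3 -m handwheel '[[-0.023,0.041,0,0,0,-0.146],[-0.047,0.083,0,0,0,-0.292],[-0.07,0.124,0,0,0,-0.44],[-0.094,0.166,0,0,0,-0.585],[-0.117,0.207,0,0,0,-0.73],[-0.141,0.249,0,0,0,-0.88],[-0.165,0.29,0,0,0,-1.025],[-0.188,0.332,0,0,0,-1.17]]'
python3 -m handwheel '[[0,0,0,0,0,0],[0,0,0,0,0,0]]'
python3 - <<'E'
from helpers import *
p,R,o=pose(); print(p,o["orientation"],o["opening"])
w=grab("wrist","w5"); d=grab("side","d5"); s=grab("scene","s5")
crop(d,"d5c",240,60,420,240,4); crop(s,"s5c",235,120,385,300,4)
E
```

```text
clock: 5.45
tool_pos: [0.6114, 0.0624, 0.1917]
orientation: [179.9, -0.1, -107.7]
force: [1.6, -0.2, -0.8]
opening: 0.0334
clock: 5.7
tool_pos: [0.6108, 0.061, 0.192]
orientation: [179.9, -0.1, -108.0]
force: [-0.0, -0.7, -1.1]
opening: 0.0333
[0.61082028 0.06102206 0.19196802] [ 1.79852250e+02 -1.11277483e-01 -1.08007789e+02] 0.03331724269613733
```

View pics/w5.png

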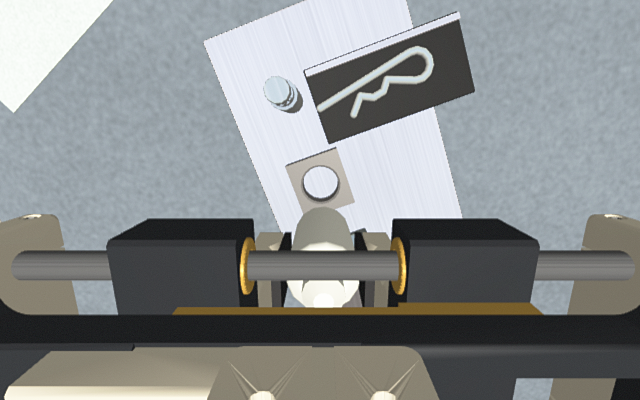

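View pics/d5c.png

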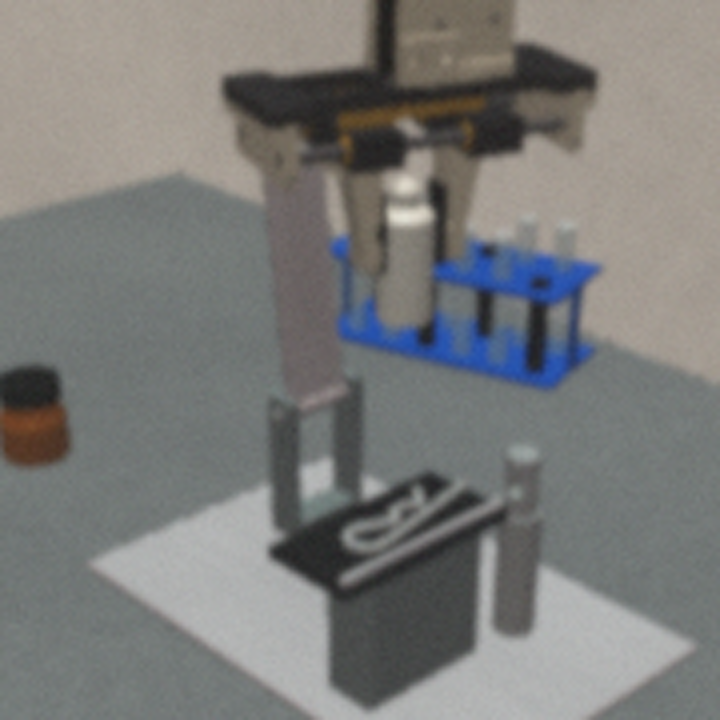

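View pics/s5c.png

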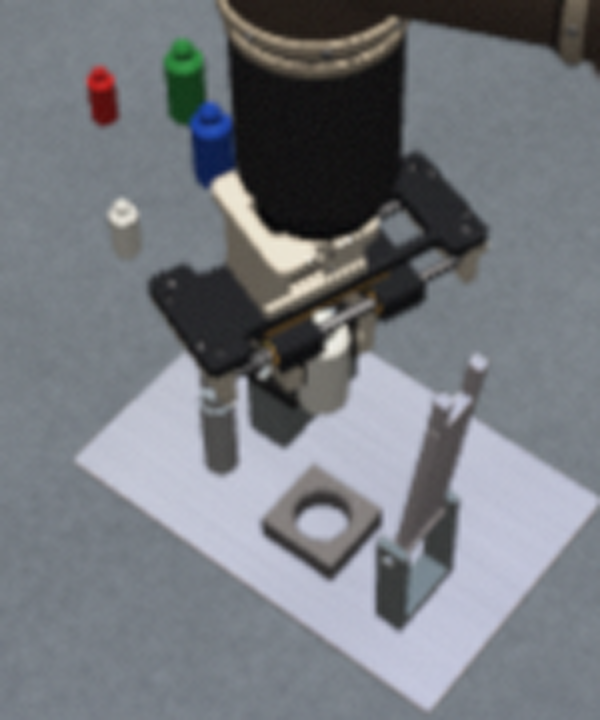

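The wrist view shows the whole carrier: pocket (320,182), post (281,90), and the clip with its loop near (418,65) and tip near (320,107). I'll enlarge it for a precise fit.

Run:
```python
from helpers import *
w=load("w5"); crop(w,"w5a",250,0,490,130,3); crop(w,"w5b",190,0,440,240,3)
c=w["img"][0:150,250:490]; cv2.imwrite("pics/w5a.png",cv2.resize(c,(800,500),interpolation=cv2.INTER_CUBIC))
c=w["img"][130:240,260:400]; cv2.imwrite("pics/w5b.png",cv2.resize(c,(700,550),interpolation=cv2.INTER_CUBIC))
```

```text
(no output)
```

View pics/w5a.png

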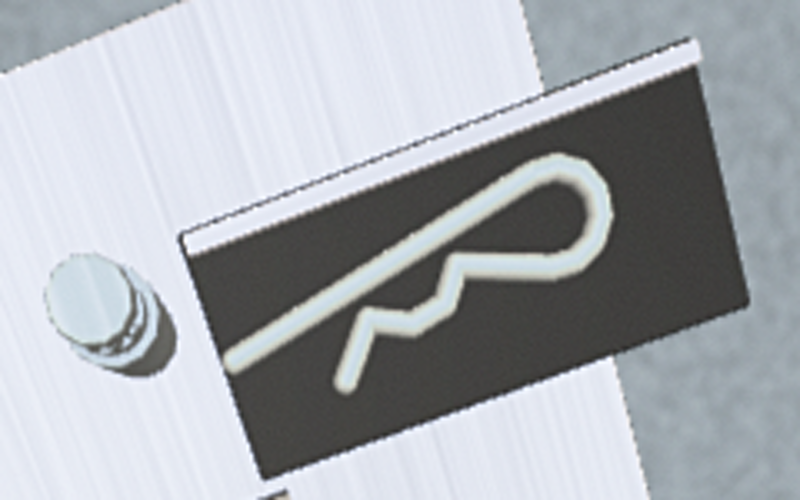

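View pics/w5b.png

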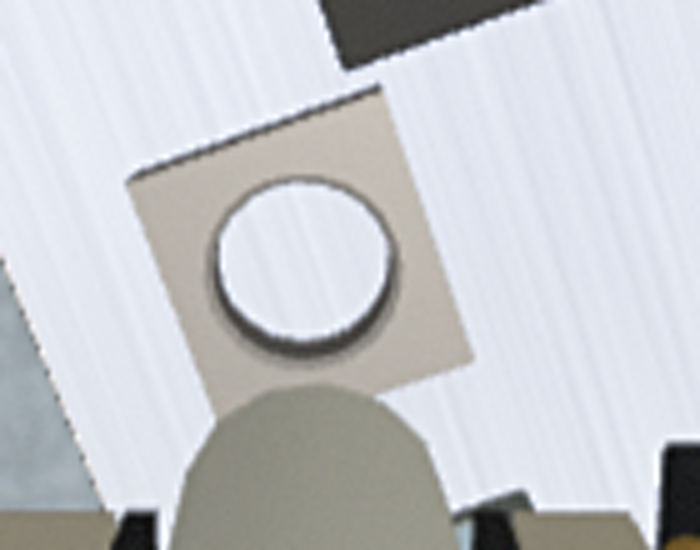

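```bash
cat >> helpers.py <<'E'
A5=lambda u,v:(250+(u+.5)/(10/3)-.5,(v+.5)/(10/3)-.5)
B5=lambda u,v:(260+(u+.5)/5-.5,130+(v+.5)/5-.5)
E
python3 - <<'E'
from helpers import *
from scipy.optimize import least_squares
w=load("w5"); p,R,o=pose()
pts=[(A5(265,478),(22,-38,103)),(A5(748,302),(-104,-38,103)),(A5(190,256),(22,-93.5,103)),(A5(697,67),(-104,-93.5,103)),
(A5(91,300),(45,-90,126)),(B5(130,182),(75,-27,22)),(B5(380,93),(15,-27,22)),(B5(472,360),(15,37,22)),(B5(305,266),(45,5,22))]
def f(q):
    Rz=Rn.from_euler('z',q[2]).as_matrix()
    return np.concatenate([proj(w,Rz@(np.array(X)/1000)+[q[0],q[1],q[3] if len(q)>3 else 0])-uv for uv,X in pts])
for x0 in ([.5686,.054,.034],[.5686,.054,.034,0]):
    r=least_squares(f,x0); print(r.x,np.degrees(r.x[2]),r.cost); print(f(r.x).reshape(-1,2).round(1).tolist())
E
```

```text
[0.56732145 0.05437245 0.02740242] 1.5700428328223333 7.515873188164904
[[-0.7, 1.2], [1.8, 0.8], [-1.3, 1.2], [0.9, -0.9], [-0.9, -0.5], [-0.5, -0.4], [0.6, -1.0], [0.5, -0.9], [-0.3, 0.6]]
[ 0.56704931  0.05430457  0.02767656 -0.00221073] 1.5857500043208723 5.382673506787275
[[-0.5, 0.9], [0.8, 0.8], [-0.9, 1.4], [-0.0, -0.2], [-0.1, -0.4], [-0.1, -0.8], [0.7, -1.3], [0.5, -1.5], [-0.1, 0.1]]
```

```bash
python3 -m handwheel '[[0.001,-0.002,0.03,0,0,0],[0.001,-0.002,0.07,0,0,0],[0.001,-0.002,0.11,0,0,0],[0.001,-0.002,0.135,0,0,0],[0.001,-0.002,0.147,0,0,0],[0.001,-0.002,0.147,0,0,0],[0.001,-0.002,0.147,0,0,0]]'
python3 - <<'E'
from helpers import *
p,R,o=pose(); print(p,o["orientation"],o["force"])
w=grab("wrist","w6"); d=grab("side","d6"); s=grab("scene","s6")
crop(s,"s6c",265,195,365,275,7); crop(w,"w6c",220,80,430,320,3);crop(d,"d6c",290,110,390,210,6)
E
```

```text
clock: 6.72
tool_pos: [0.6142, 0.0596, 0.0481]
orientation: [-179.9, 0.1, -108.0]
force: [-0.7, -0.8, -1.2]
opening: 0.0334
[0.61423621 0.05964759 0.04807536] [-1.79904079e+02  6.38556655e-02 -1.07995786e+02] [-0.72746667 -0.83445573 -1.20562464]
```

View pics/s6c.png

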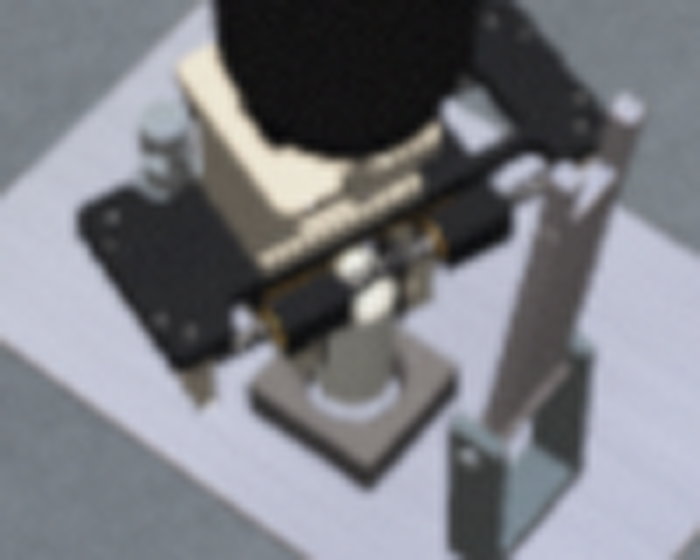

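View pics/w6c.png

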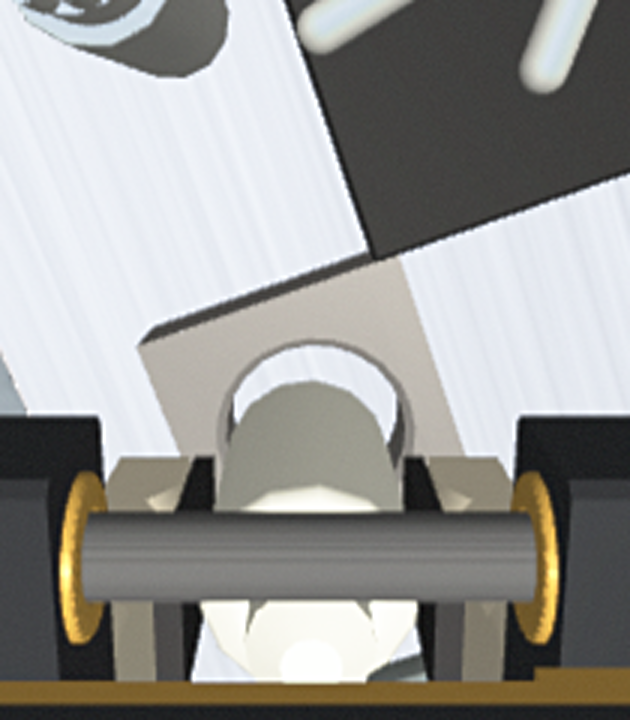

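View pics/d6c.png

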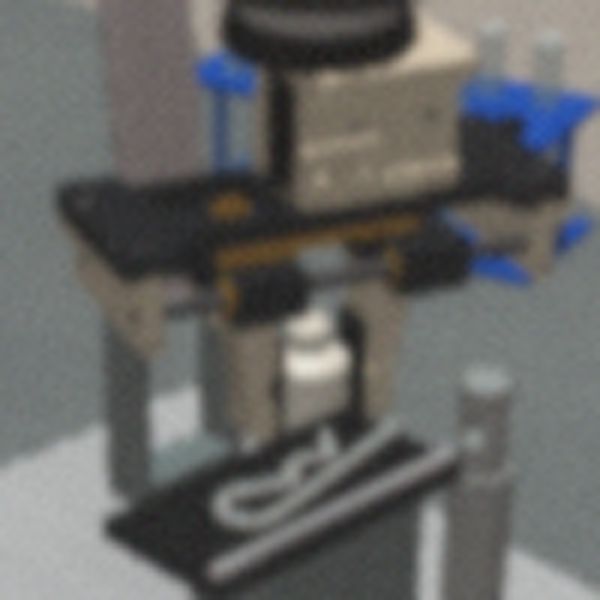

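Run:
```python
from helpers import *
w=load("w6"); p,R,o=pose()
tx=R.apply([1,0,0])
b=onz(w,(323.4,207),.0343)-.017*tx; k=onz(w,(324.8,193.5),.022)-.020*tx
print("bottle",b,"pocket",k,"tool diff pocket-bottle",R.inv().apply(k-b), "p",p)
print(R.inv().apply(b-p))
```

```text
bottle [0.61414844 0.06319157 0.03432047] pocket [0.61231724 0.06061685 0.02202408] tool diff pocket-bottle [0.00302915 0.00096544 0.01229129] p [0.61402217 0.05980318 0.04794005]
[-0.00324538  0.00094704  0.01362207]
```

```bash
python3 -m handwheel '[[0.0025,0.001,0,0,0,0],[0.0025,0.001,0.008,0,0,0],[0.0025,0.001,0.014,0,0,0],[0.0025,0.001,0.018,0,0,0],[0.0025,0.001,0.018,0,0,0]]'
python3 - <<'E'
from helpers import *
w=grab("wrist","w7"); s=grab("scene","s7"); p,R,o=pose(); print(p,o["force"])
crop(s,"s7c",285,225,345,275,10); crop(w,"w7c",220,80,430,320,3)
E
```

```text
clock: 7.5
tool_pos: [0.6113, 0.0574, 0.0281]
orientation: [180.0, -0.0, -108.0]
force: [-0.2, 0.3, -1.1]
opening: 0.0331
[0.61168747 0.05750929 0.02867   ] [ 1.16764209 -0.33130058 -1.09237097]
```

View pics/s7c.png

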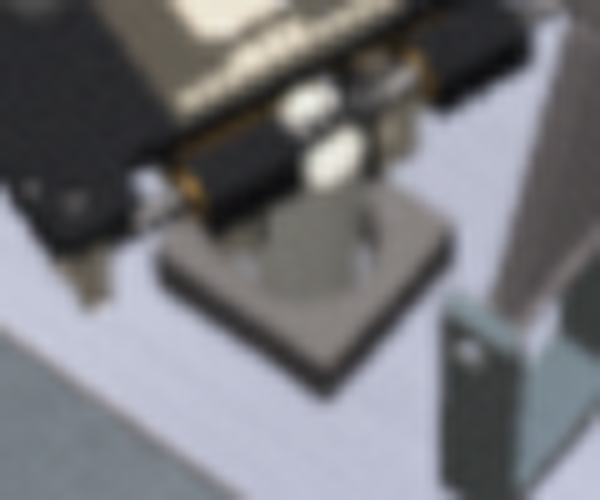

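View pics/w7c.png

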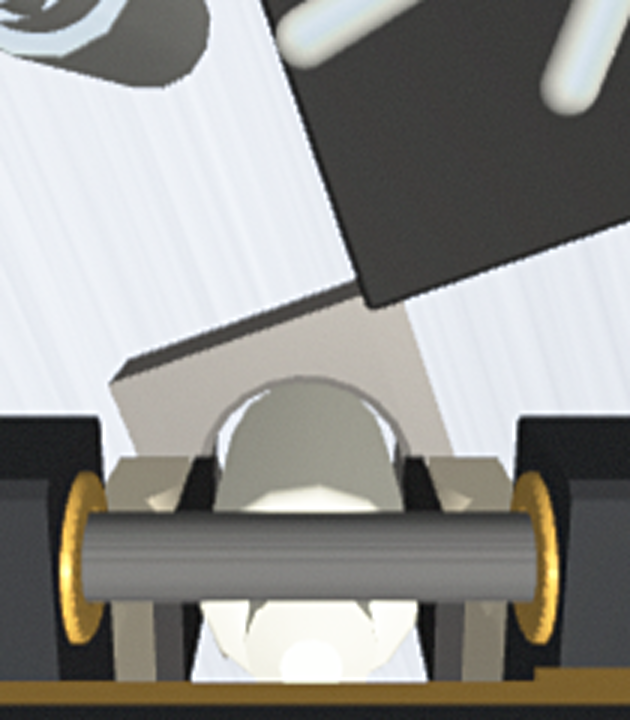

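Run:
```python
from helpers import *
w=load("w7"); p,R,o=pose()
tx=R.apply([1,0,0])
b=onz(w,(220+309/3,80+383/3),.0147)-.017*tx; k=onz(w,(220+306/3,80+377/3),.022)-.020*tx
print("tool diff pocket-bottle",R.inv().apply(k-b),b,k)
```

```text
tool diff pocket-bottle [ 0.00020523 -0.000625   -0.00729948] [0.61153271 0.06119233 0.01469696] [0.6120648  0.0608052  0.02199642]
```

Centred to within 1 mm. Seating and releasing.

```bash
python3 -m handwheel '[[0,0,0.004,0,0,0],[0,0,0.008,0,0,0],[0,0,0.0085,0,0,0],[0,0,0.0085,0,0,0]]'
python3 -m handwheel '[[0,0,0,0,0,0],[0,0,0,0,0,0],[0,0,0,0,0,0]]' -0.3
python3 - <<'E'
from helpers import *
w=grab("wrist","w8"); s=grab("scene","s8"); p,R,o=pose(); print(p,o["force"])
crop(s,"s8c",285,215,345,265,10); crop(w,"w8c",220,80,430,320,3)
E
```

```text
clock: 8.1
tool_pos: [0.6116, 0.0575, 0.0202]
orientation: [180.0, -0.0, -108.0]
force: [0.8, -1.4, 0.7]
opening: 0.0333
clock: 8.48
tool_pos: [0.6117, 0.0575, 0.0204]
orientation: [-180.0, 0.0, -108.0]
force: [-0.8, 0.3, -0.5]
opening: 0.055
[0.61167805 0.0575178  0.02037458] [-0.89128442  0.05108619 -0.05248233]
```

View pics/s8c.png

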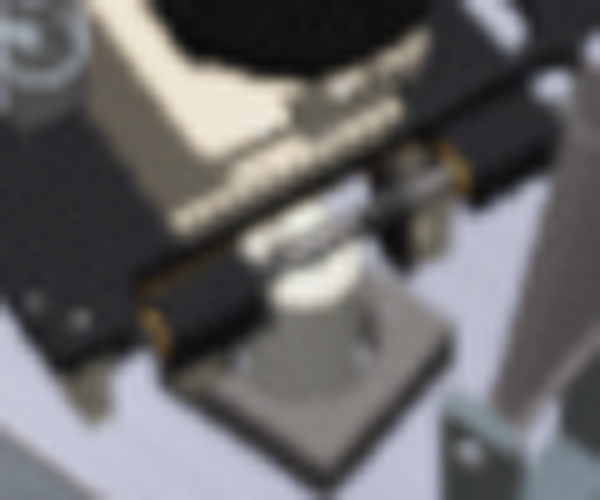

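View pics/w8c.png

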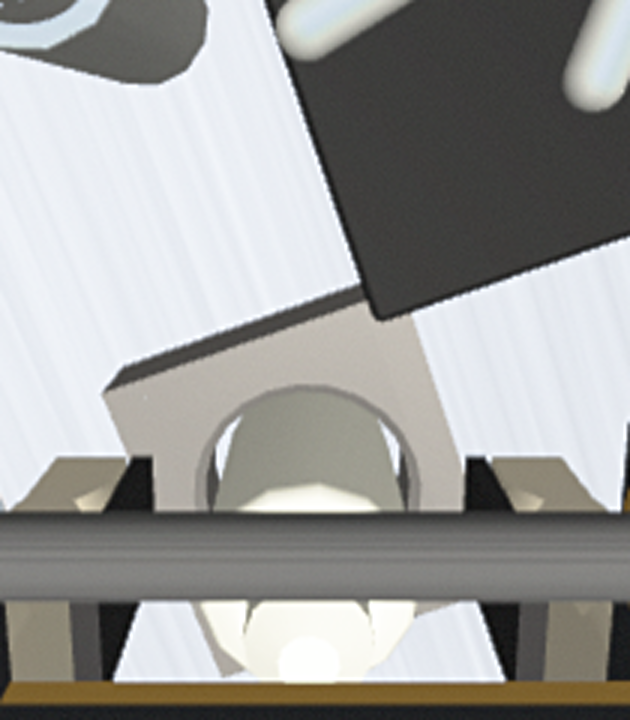

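```bash
python3 -m handwheel '[[0,0,-0.03,0,0,0],[0,0,-0.08,0,0,0],[0,0,-0.13,0,0,-0.1],[0,0,-0.17,0,0,-0.2],[0,0,-0.19,0,0,-0.3],[0,0,-0.19,0,0,-0.342],[0,0,-0.19,0,0,-0.342],[0,0,-0.19,0,0,-0.342]]' 1
python3 - <<'E'
from helpers import *
w=grab("wrist","w9"); s=grab("scene","s9"); p,R,o=pose(); print(p,o["orientation"],o["opening"])
crop(s,"s9c",270,190,370,280,7)
c=w["img"][0:160,230:470]; cv2.imwrite("pics/w9a.png",cv2.resize(c,(795,530),interpolation=cv2.INTER_CUBIC))
E
```

```text
clock: 9.57
tool_pos: [0.6114, 0.0574, 0.2099]
orientation: [180.0, -0.0, -88.5]
force: [0.1, -0.1, -0.2]
opening: 0.0004
[0.61143955 0.0574287  0.20983299] [ 1.79956309e+02 -1.53535964e-02 -8.84342573e+01] 0.00048772273179466117
```

View pics/s9c.png

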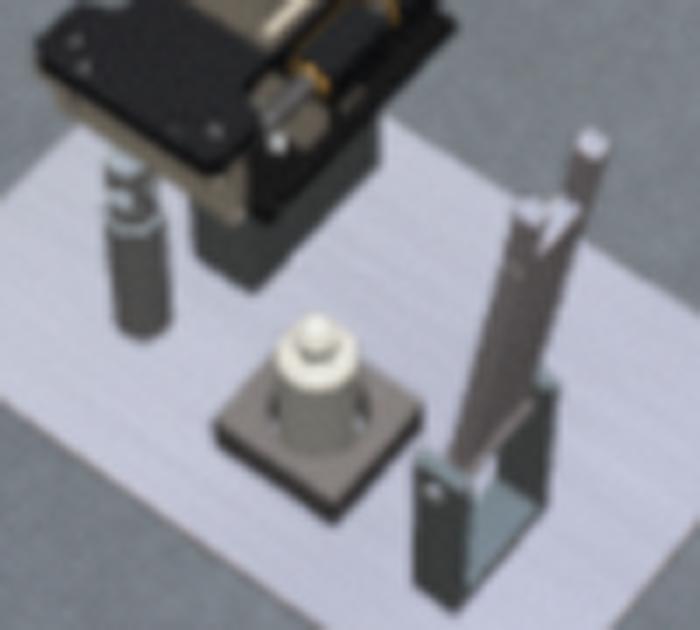

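View pics/w9.png

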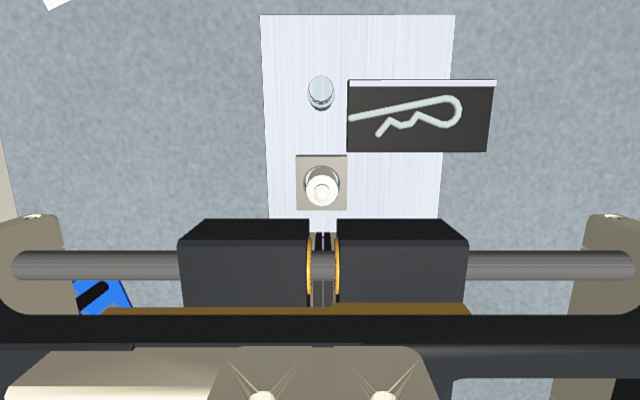

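View pics/w9a.png

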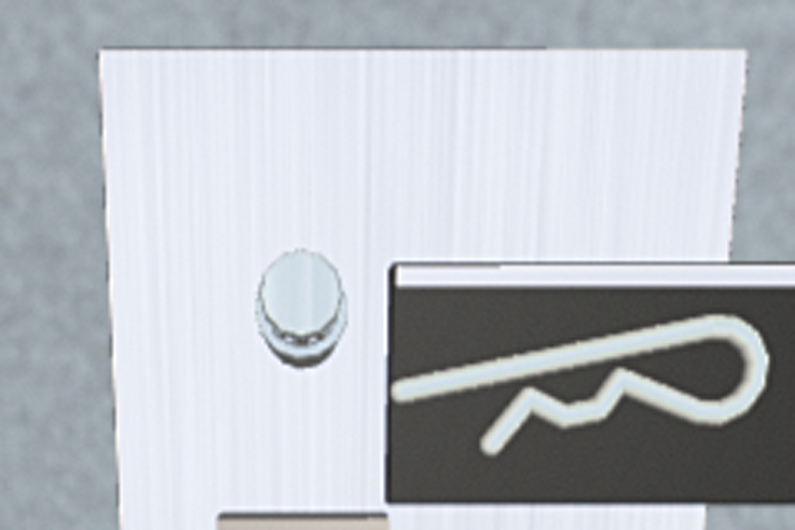

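```bash
cat >> helpers.py <<'E'
CAR=np.array([.5675,.0543]); CY=np.radians(1.65)
def w2c(X): 
    c,s=np.cos(CY),np.sin(CY); d=np.asarray(X)[:2]-CAR; return np.array([c*d[0]+s*d[1],-s*d[0]+c*d[1],X[2]])*1000
def c2w(x,y,z):
    c,s=np.cos(CY),np.sin(CY); return np.array([CAR[0]+(c*x-s*y)/1000,CAR[1]+(s*x+c*y)/1000,z/1000])
E
python3 - <<'E'
from helpers import *
w=load("w9"); f=3.3125; q=lambda u,v,z:w2c(onz(w,(230+u/f-.35,v/f-.35),z)).round(1)
print("tip",q(394,391,.106),"back",q(768,363,.106),"legend",q(487,446,.106),"looptop(+y)",q(710,424,.106),"loop -y",q(715,315,.106))
print("corner D2",q(392,287,.103),"C",q(387,502,.103),"post",q(301,294,.126))
print("cap",w2c(onz(w,(321.5,189),.090)))
print(w2c(pose()[0]))
E
```

```text
tip [ 20.6 -67.7 106. ] back [-76.5 -74.5 106. ] legend [ -4.3 -53.6 106. ] looptop(+y) [-62.8 -59.1 106. ] loop -y [-61.6 -86.4 106. ]
corner D2 [ 21.4 -93.7 103. ] C [ 21.8 -38.7 103. ] post [ 44.8 -89.6 126. ]
cap [44.33014175 -1.45253661 90.        ]
[ 44.01142271   1.8622105  209.83299086]
```

Bottle stands upright in the pocket (scene crop (315,380)). The clip tip is at carrier x≈20.6, just clear of where the bar comes down (x≥23). Next I'll go over the bar to its far side and plan the arc.

```bash
python3 -m handwheel '[[0,-0.001,-0.05,0,0,0],[0,-0.001,-0.1,0,0,0],[-0.03,-0.001,-0.11,0,0,0],[-0.08,-0.001,-0.11,0,0,0],[-0.129,-0.001,-0.11,0,0,0],[-0.129,-0.001,-0.06,0,0,0],[-0.129,-0.001,-0.018,0,0,0],[-0.129,-0.001,-0.018,0,0,0]]'
python3 - <<'E'
from helpers import *
p,R,o=pose(); print(w2c(p),o["orientation"],o["force"])
d=grab("side","d10"); crop(d,"d10c",230,0,430,230,3)
s=grab("scene","s10"); crop(s,"s10c",270,130,400,280,5)
r=140;H=np.array([88,96]); tip0=w2c(p)[1:]*1+[0,20]
for th in np.arange(1.7,-.01,-.1):
    C=H+r*np.array([-np.cos(th),np.sin(th)])+5*np.array([np.sin(th),np.cos(th)])
    t=C+[9.5,0]; dv=t-tip0; print(round(th,2),"tool dx %.1f dz %.1f"%(-dv[0],-dv[1]))
E
```

```text
clock: 10.68
tool_pos: [0.607, 0.1857, 0.2247]
orientation: [179.6, -0.2, -88.4]
force: [-0.0, 0.1, 0.1]
opening: 0.0003
[ 43.29326353 130.21431612 224.66078078] [179.63042566  -0.18809682 -88.41075251] [-0.04364751  0.12528676  0.09211532]
1.7 tool dx 9.7 dz 10.5
1.6 tool dx 23.6 dz 8.9
1.5 tool dx 37.6 dz 8.7
1.4 tool dx 51.6 dz 9.8
1.3 tool dx 65.3 dz 12.4
1.2 tool dx 78.8 dz 16.4
1.1 tool dx 91.8 dz 21.6
1.0 tool dx 104.1 dz 28.2
0.9 tool dx 115.8 dz 35.9
0.8 tool dx 126.7 dz 44.7
0.7 tool dx 136.6 dz 54.6
0.6 tool dx 145.4 dz 65.5
0.5 tool dx 153.2 dz 77.2
0.4 tool dx 159.7 dz 89.5
0.3 tool dx 165.0 dz 102.5
0.2 tool dx 168.9 dz 115.9
0.1 tool dx 171.5 dz 129.7
-0.0 tool dx 172.7 dz 143.7
```

View pics/d10c.png

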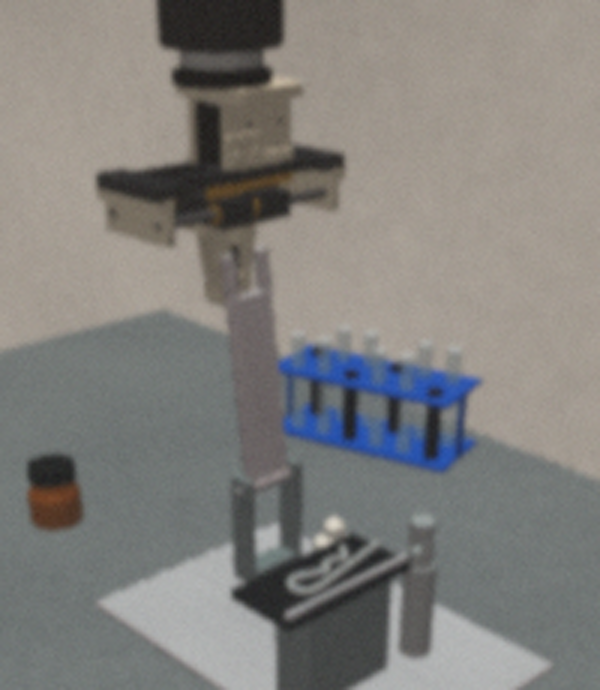

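View pics/s10c.png

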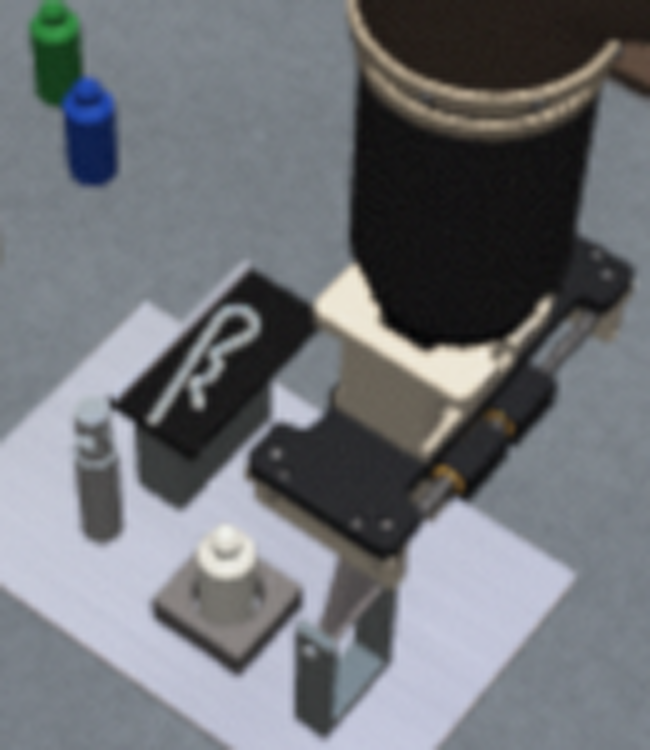

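```bash
python3 -m handwheel '[[0.01,-0.0015,0.009,0,0,0],[0.026,-0.0015,0.009,0,0,0],[0.044,-0.0015,0.009,0,0,0],[0.062,-0.0015,0.012,0,0,0],[0.08,-0.0015,0.017,0,0,0],[0.098,-0.0015,0.025,0,0,0],[0.115,-0.0015,0.036,0,0,0],[0.127,-0.0015,0.045,0,0,0]]'
python3 - <<'E'
from helpers import *
p,R,o=pose(); print(w2c(p),o["orientation"],o["force"])
d=grab("side","d11"); crop(d,"d11c",230,0,430,230,3)
E
```

```text
clock: 11.78
tool_pos: [0.6138, 0.0582, 0.1822]
orientation: [180.0, -0.0, -88.4]
force: [0.4, 0.8, -0.3]
opening: 0.0003
[ 46.43076207   2.61053323 182.17064092] [ 1.79957551e+02 -1.26798544e-02 -8.84292821e+01] [ 0.36175593  0.78152221 -0.31406464]
```

View pics/d11c.png

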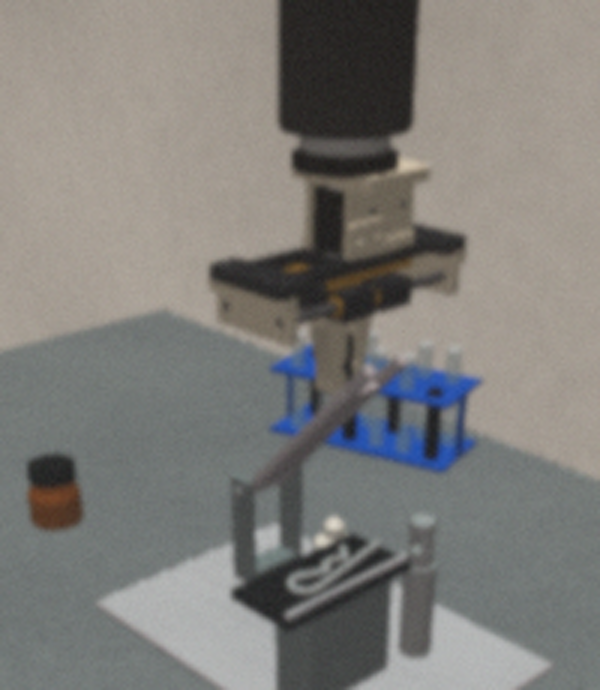

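The bar follows the fingertips (bar tip at side crop (400,360), roughly 0.8 rad). Continuing down.

```bash
python3 -m handwheel '[[0.01,0.001,0.012,0,0,0],[0.019,0.001,0.024,0,0,0],[0.027,0.001,0.036,0,0,0],[0.033,0.001,0.048,0,0,0],[0.038,0.001,0.061,0,0,0],[0.042,0.001,0.074,0,0,0],[0.044,0.001,0.087,0,0,0],[0.045,0.001,0.094,0,0,0]]'
python3 - <<'E'
from helpers import *
p,R,o=pose(); print(w2c(p),o["force"])
E
python3 -m handwheel '[[0,0,0.002,0,0,0],[0,0,0.004,0,0,0],[0,0,0.005,0,0,0]]'
python3 - <<'E'
from helpers import *
p,R,o=pose(); print(w2c(p),o["force"])
d=grab("side","d12"); crop(d,"d12c",280,90,420,240,5)
s=grab("scene","s12"); crop(s,"s12c",255,160,385,280,6)
E
```

```text
clock: 12.82
tool_pos: [0.614, 0.0145, 0.0881]
orientation: [179.9, -0.0, -88.4]
force: [-0.6, -0.4, 0.2]
opening: 0.0004
[ 45.28800233 -41.16824863  88.09837057] [-0.63635732 -0.38325613  0.23010129]
clock: 13.2
tool_pos: [0.6145, 0.0147, 0.0845]
orientation: [-180.0, 0.0, -88.4]
force: [-0.4, -0.0, 1.5]
opening: 0.0007
[ 45.79034363 -40.97854967  84.52011466] [-0.43162568 -0.04105691  1.48585445]
```

View pics/d12c.png

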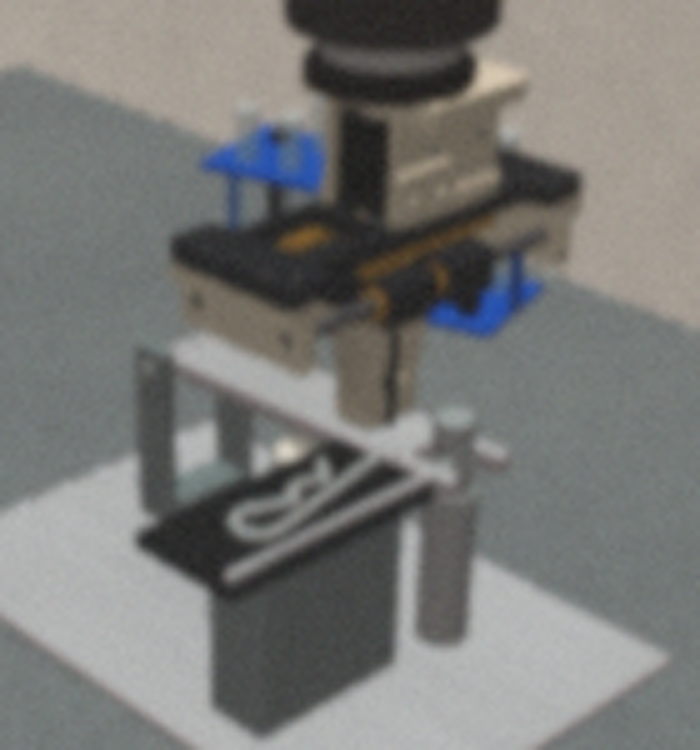

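View pics/s12c.png

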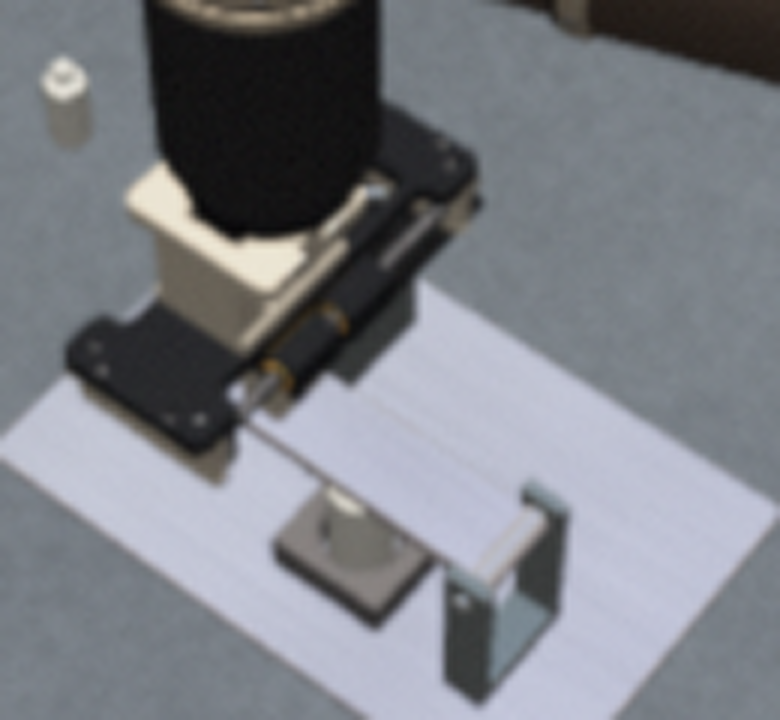

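```bash
python3 -m handwheel '[[0,0,0.001,0,0,0],[0,0,0.0025,0,0,0],[0,0,0.0025,0,0,0]]'; python3 -m handwheel '[[0,0,0.001,0,0,0],[0,0,0.001,0,0,0]]'; python3 -m handwheel '[[0,0,0.001,0,0,0],[0,0,0.001,0,0,0]]'
```

```text
clock: 13.68
tool_pos: [0.6144, 0.0146, 0.0817]
orientation: [-180.0, 0.0, -88.4]
force: [0.1, -0.6, -0.7]
opening: 0.0004
clock: 13.92
tool_pos: [0.6143, 0.0146, 0.0806]
orientation: [180.0, 0.0, -88.4]
force: [-0.2, 0.1, 1.1]
opening: 0.0005
clock: 14.18
tool_pos: [0.6143, 0.0145, 0.0804]
orientation: [-180.0, -0.0, -88.4]
force: [-3.2, -0.2, 5.9]
opening: 0.0004
```

```bash
python3 -m handwheel '[[0,0,0.001,0,0,0],[0,0,0.001,0,0,0]]'; python3 -m handwheel '[[0,0,-0.01,0,0,0],[0,0,-0.04,0,0,0],[-0.04,0,-0.07,0,0,0],[-0.08,0,-0.11,0,0,0],[-0.08,0,-0.13,0,0,0],[-0.08,0,-0.13,0,0,0]]'
python3 - <<'E'
from helpers import *
p,R,o=pose(); print(w2c(p),o["force"])
d=grab("side","d13"); crop(d,"d13c",280,120,420,240,5)
w=grab("wrist","w13"); c=w["img"][0:240,210:510]; cv2.imwrite("pics/w13a.png",cv2.resize(c,(750,600),interpolation=cv2.INTER_CUBIC))
E
```

```text
clock: 14.42
tool_pos: [0.6144, 0.0146, 0.0803]
orientation: [-180.0, -0.0, -88.4]
force: [-5.2, 0.6, 12.7]
opening: 0.0006
clock: 15.18
tool_pos: [0.613, 0.0954, 0.2108]
orientation: [-179.8, 0.1, -88.3]
force: [-0.2, -0.1, -0.1]
opening: 0.0003
[ 46.66396744  39.80565597 210.8409281 ] [-0.16354804 -0.10850287 -0.11811272]
```

View pics/d13c.png

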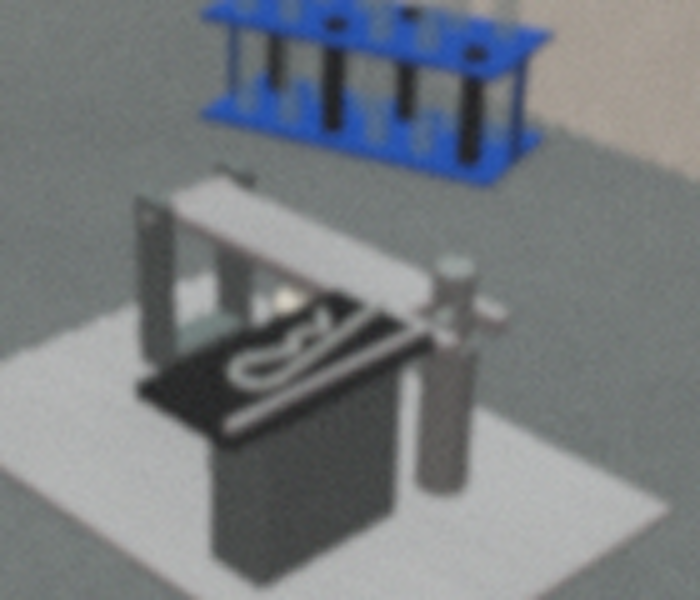

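View pics/w13a.png

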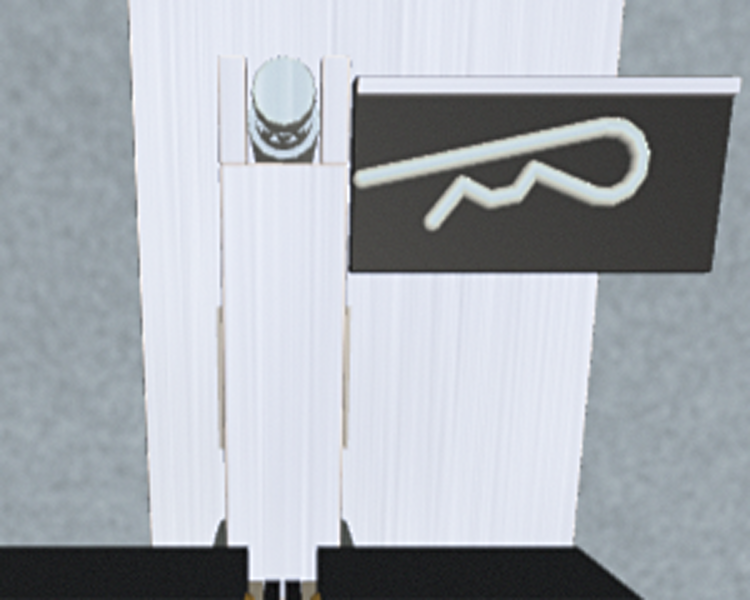

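The bar is fully down with its fork round the post (wrist crop (283,100)), and the clip was not disturbed. Next, measure the clip for alignment.

Run:
```python
from helpers import *
w=load("w13"); f=2.5; q=lambda u,v,z:w2c(onz(w,(210+u/f-.3,v/f-.3),z)).round(1)
print("tip",q(355,180,.106),"back",q(649,157,.106),"legend(+y low)",q(431,229,.106),"legend",q(426,226,.106),"looptop(+y)",q(606,206,.106),"loop -y",q(610,118,.106),"bulge",q(492,208,.106))
print("corner D2",q(357,93,.103),"C",q(351,271,.103),"B",q(711,271,.103),"A2",q(738,95,.103),"post",q(284,89,.126))
p,R,o=pose(); print(w2c(p))
```

```text
tip [ 21.  -67.3 106. ] back [-76.4 -74.3 106. ] legend(+y low) [ -5.1 -51.8 106. ] legend [ -3.4 -52.7 106. ] looptop(+y) [-63.7 -59.  106. ] loop -y [-62.3 -86.2 106. ] bulge [-25.4 -58.4 106. ]
corner D2 [ 20.6 -94.5 103. ] C [ 21.5 -38.3 103. ] B [-103.4  -38.2  103. ] A2 [-104.9  -93.8  103. ] post [ 44.7 -90.  126. ]
[ 45.33124841  38.83887559 208.24236485]
```

```bash
python3 -m handwheel '[[0.036,0.03,0.02,0,0,0],[0.073,0.06,0.05,0,0,0],[0.073,0.06,0.09,0,0,0],[0.073,0.06,0.115,0,0,0],[0.073,0.06,0.12,0,0,0],[0.073,0.06,0.12,0,0,0]]'
python3 - <<'E'
from helpers import *
p,R,o=pose(); print(w2c(p),o["force"])
d=grab("side","d14"); crop(d,"d14c",290,120,390,220,7)
w=grab("wrist","w14"); c=w["img"][80:320,210:510]; cv2.imwrite("pics/w14a.png",cv2.resize(c,(750,600),interpolation=cv2.INTER_CUBIC))
E
```

```text
clock: 16.02
tool_pos: [0.5541, 0.0196, 0.0886]
orientation: [179.9, -0.0, -88.4]
force: [-0.2, 0.8, 0.5]
opening: 0.0007
[-14.36400379 -34.31169106  88.58466665] [-0.17769689  0.79747663  0.49067702]
```

View pics/d14c.png

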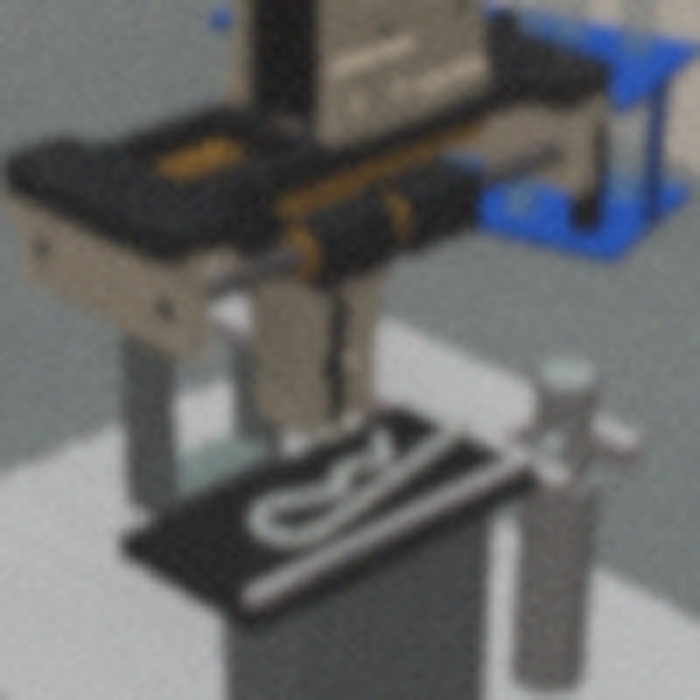

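View pics/w14a.png

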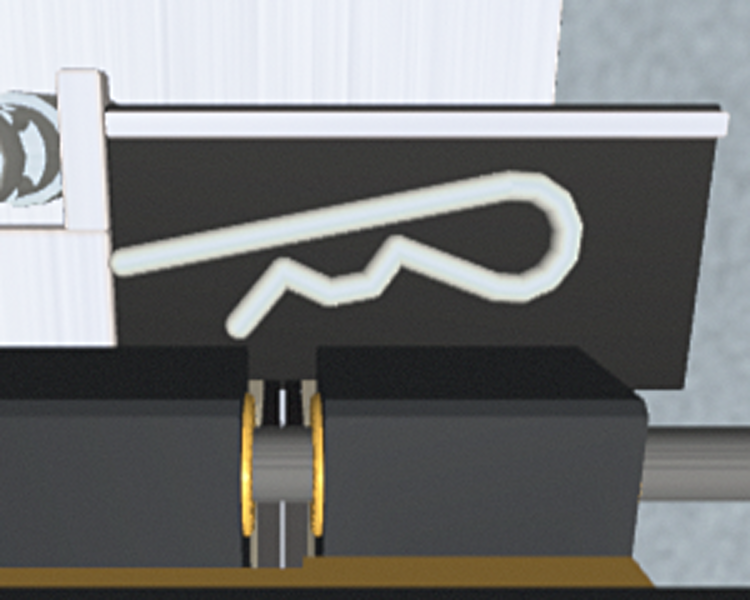

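```bash
python3 -m handwheel '[[0,0,0.0045,0,0,0],[0.004,0,0.0045,0,0,0],[0.008,0,0.0045,0,0,0],[0.011,0,0.0045,0,0,0],[0.014,0,0.0045,0,0,0],[0.017,0,0.0045,0,0,0],[0.019,0,0.0045,0,0,0],[0.019,0,0.0045,0,0,0]]'
python3 - <<'E'
from helpers import *
p,R,o=pose(); print(w2c(p),o["force"])
w=grab("wrist","w15"); c=w["img"][80:320,210:510]; cv2.imwrite("pics/w15a.png",cv2.resize(c,(750,600),interpolation=cv2.INTER_CUBIC))
E
```

```text
clock: 17.12
tool_pos: [0.5547, 0.0007, 0.0842]
orientation: [180.0, -0.0, -88.4]
force: [-0.2, 0.6, 0.2]
opening: -0.0
[-14.35994693 -53.18134889  84.24328793] [-0.19645409  0.64128988  0.19550292]
```

View pics/w15a.png

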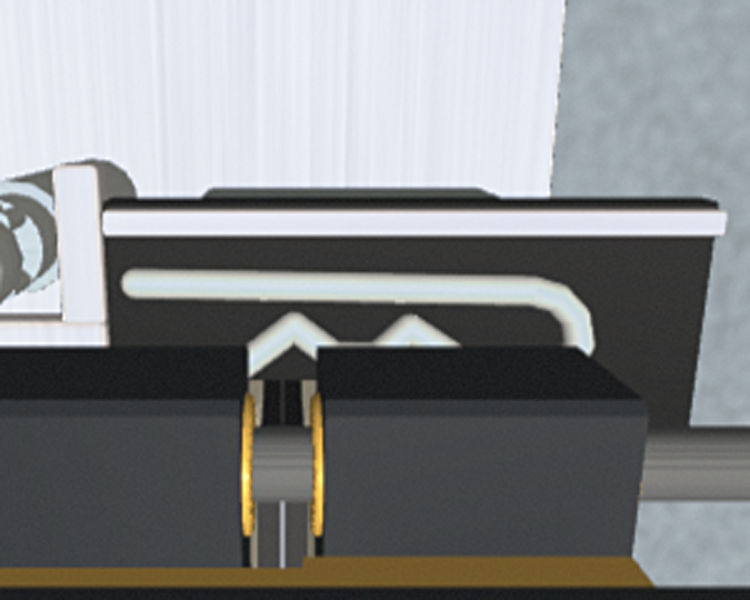

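```bash
python3 -m handwheel '[[0.002,0,0,0,0,0],[0.004,0,0,0,0,0],[0.0055,0,0,0,0,0],[0.007,0,0,0,0,0],[0.007,0,0,0,0,0]]'
python3 - <<'E'
from helpers import *
p,R,o=pose(); print(w2c(p),o["force"])
w=grab("wrist","w16"); c=w["img"][80:320,210:510]; cv2.imwrite("pics/w16a.png",cv2.resize(c,(750,600),interpolation=cv2.INTER_CUBIC))
E
```

```text
clock: 17.8
tool_pos: [0.5546, -0.0061, 0.0841]
orientation: [180.0, 0.0, -88.4]
force: [-0.6, 1.5, 0.4]
opening: 0.0007
[-14.61927199 -60.02675213  84.1446782 ] [-0.60683836  1.54906357  0.44695022]
```

View pics/w16a.png

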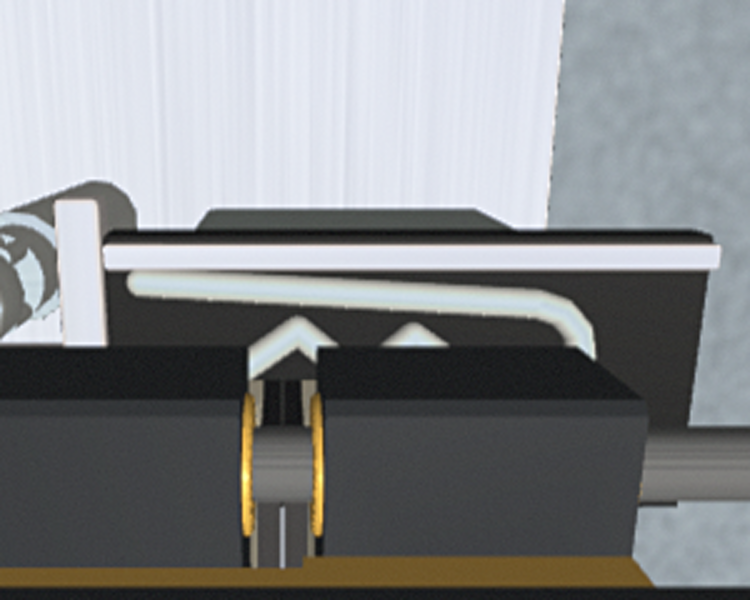

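The tip is at the fence (crop (130,283)) but the loop end is still about 4 mm off it. I'll back off and push at the loop.

```bash
python3 -m handwheel '[[-0.015,0,0,0,0,0],[-0.017,0.01,0,0,0,0],[-0.017,0.047,0,0,0,0],[-0.01,0.047,0,0,0,0],[-0.005,0.047,0,0,0,0],[-0.001,0.047,0,0,0,0],[0.002,0.047,0,0,0,0],[0.003,0.047,0,0,0,0]]'
python3 - <<'E'
from helpers import *
p,R,o=pose(); print(w2c(p),o["force"])
w=grab("wrist","w17"); c=w["img"][80:320,110:410]; cv2.imwrite("pics/w17a.png",cv2.resize(c,(750,600),interpolation=cv2.INTER_CUBIC))
E
```

```text
clock: 18.85
tool_pos: [0.5089, -0.0061, 0.0845]
orientation: [-179.9, 0.4, -88.5]
force: [-10.8, 30.9, 9.2]
opening: 0.0004
[-60.32276705 -58.64463438  84.46318225] [-10.75756465  30.86467758   9.18407792]
```

View pics/w17a.png

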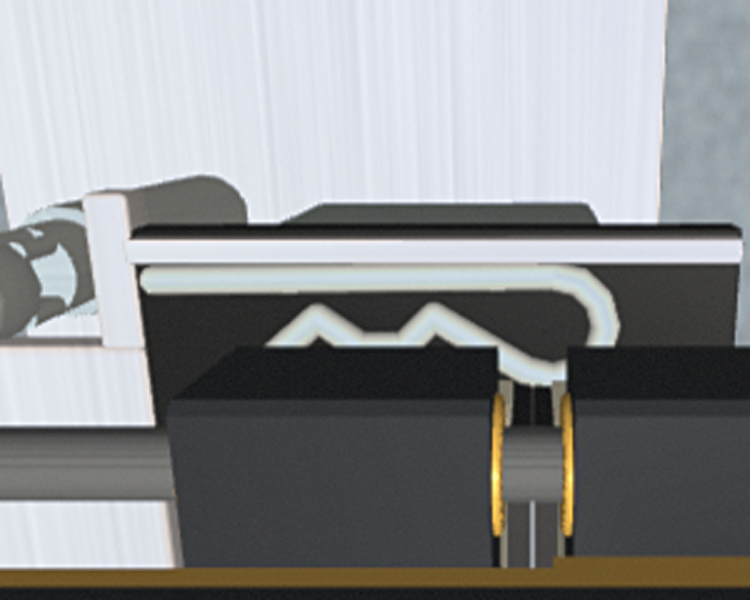

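```bash
python3 -m handwheel '[[-0.01,0,0,0,0,0],[-0.02,0,0,0,0,0],[-0.02,0.025,0,0,0,0],[-0.02,0.048,0,0,0,0],[0,0.048,0,0,0,0],[0.02,0.048,0,0,0,0],[0.02,0.048,0,0,0,0]]'
python3 - <<'E'
from helpers import *
w=load("w17"); f=2.5; q=lambda u,v,z:w2c(onz(w,(110+u/f-.3,80+v/f-.3),z)).round(1)
print("old: back",q(619,330,.106),"tip",q(140,280,.106))
p,R,o=pose(); print(w2c(p),o["force"])
w=grab("wrist","w18"); c=w["img"][80:320,20:340]; cv2.imwrite("pics/w18a.png",cv2.resize(c,(800,600),interpolation=cv2.INTER_CUBIC))
d=grab("side","d18"); crop(d,"d18c",290,120,390,220,7)
E
```

```text
clock: 19.77
tool_pos: [0.4608, -0.0323, 0.0843]
orientation: [-180.0, -0.0, -88.5]
force: [-0.4, 0.2, 0.4]
opening: 0.0006
old: back [-78.9 -79.1 106. ] tip [ 19.  -89.9 106. ]
[-109.16196783  -83.49455044   84.29002363] [-0.44537315  0.16197105  0.37166202]
```

View pics/w18a.png

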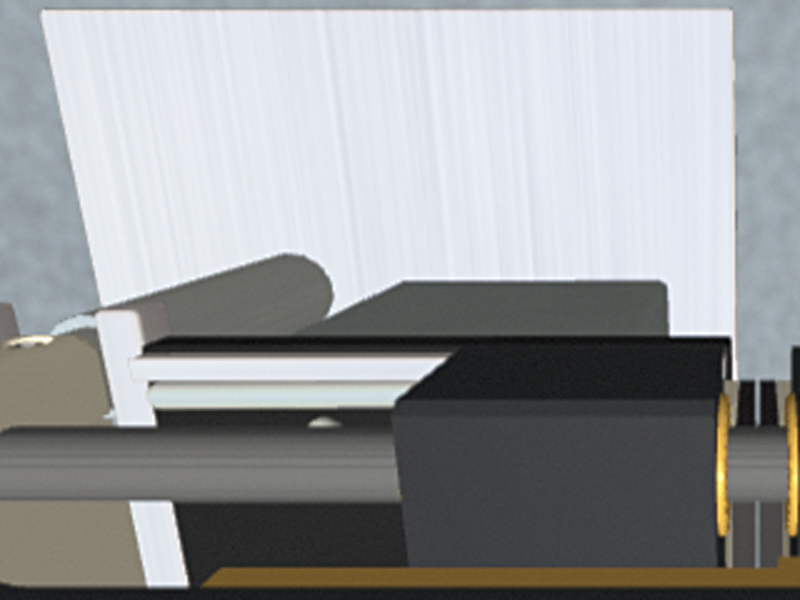

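View pics/d18c.png

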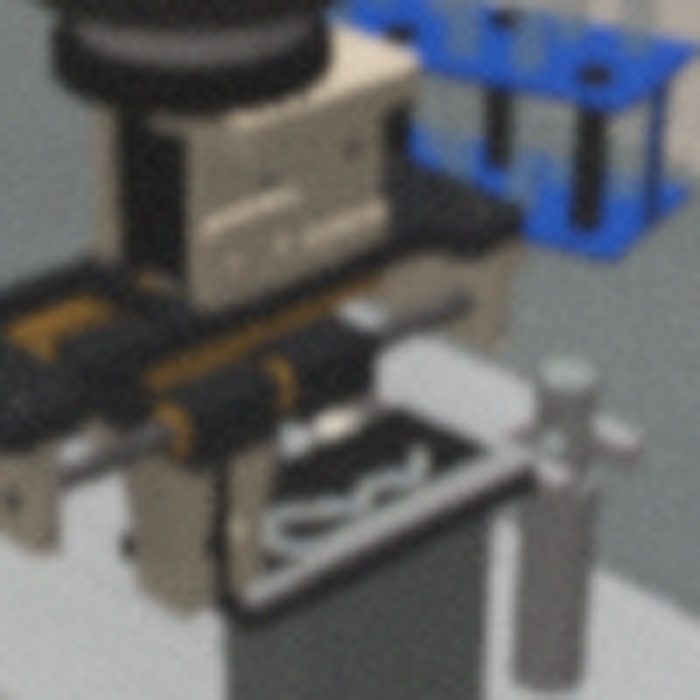

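```bash
python3 -m handwheel '[[-0.0045,0,0,0,0,0],[-0.0045,-0.006,0,0,0,0],[-0.0045,-0.01,0,0,0,0],[-0.0045,-0.015,0,0,0,0],[-0.0045,-0.02,0,0,0,0],[-0.0045,-0.025,0,0,0,0],[-0.0045,-0.03,0,0,0,0],[-0.0045,-0.03,0,0,0,0]]'
python3 - <<'E'
from helpers import *
p,R,o=pose(); print(w2c(p),o["force"])
w=grab("wrist","w19"); c=w["img"][80:320,20:340]; cv2.imwrite("pics/w19a.png",cv2.resize(c,(800,600),interpolation=cv2.INTER_CUBIC))
d=grab("side","d19"); crop(d,"d19c",290,120,390,220,7)
E
```

```text
clock: 20.88
tool_pos: [0.4909, -0.0264, 0.0842]
orientation: [-180.0, -0.0, -88.4]
force: [-0.8, 0.5, 0.2]
opening: 0.0005
[-78.9251267  -78.50338752  84.21251144] [-0.7832895   0.54193615  0.19904012]
```

View pics/w19a.png

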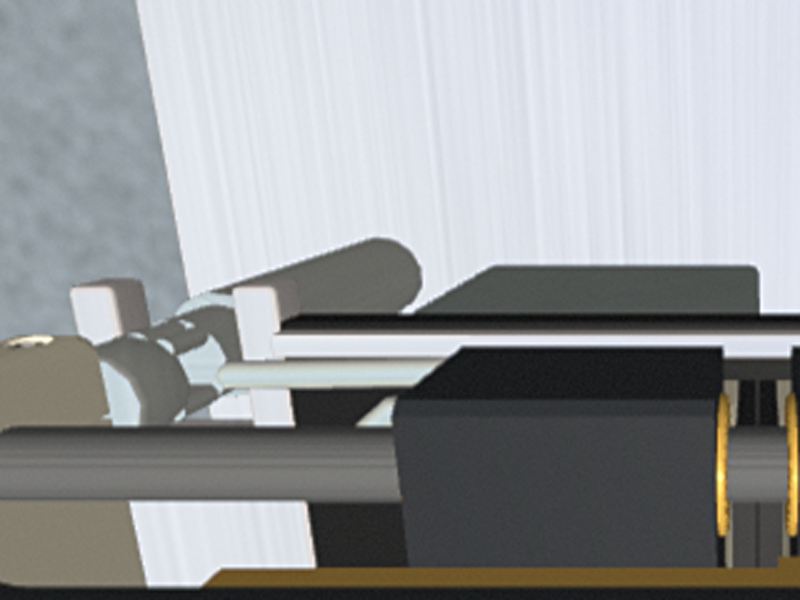

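View pics/d19c.png

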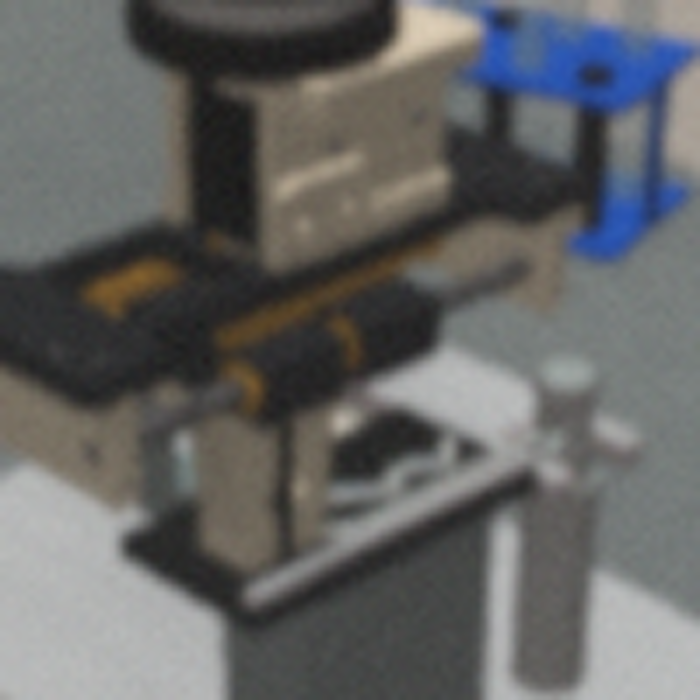

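Run:
```python
from helpers import *
w=load("w19"); f=2.5; q=lambda u,v,z:w2c(onz(w,(20+u/f-.3,80+v/f-.3),z)).round(1)
print("tip",q(220,375,.106),"leg mid",q(430,372.5,.106), "leg mid",q(330,373.5,.106))
print("fence top inner?",q(300,357,.103),q(700,357,.103))
print("post hole centre proj", proj(w,c2w(35,-90,106)), proj(w,c2w(45,-90,126)))
print(f"hole in crop", (proj(w,c2w(35,-90,106))-[20,80])*2.5)
```

```text
tip [ 33.3 -89.2 106. ] leg mid [-10.9 -89.7 106. ] leg mid [ 10.1 -89.5 106. ]
fence top inner? [ 17.7 -92.2 103. ] [-67.3 -92.1 103. ]
post hole centre proj [104.12940772 228.28953347] [ 53.38380164 242.25813982]
hole in crop [210.32351929 370.72383367]
```

```bash
python3 -m handwheel '[[0,-0.004,0,0,0,0],[0,-0.008,0,0,0,0],[0,-0.012,0,0,0,0],[0,-0.012,0,0,0,0]]'
python3 - <<'E'
from helpers import *
p,R,o=pose(); print(w2c(p),o["force"])
w=grab("wrist","w20"); c=w["img"][80:320,20:340]; cv2.imwrite("pics/w20a.png",cv2.resize(c,(800,600),interpolation=cv2.INTER_CUBIC))
E
```

```text
clock: 21.48
tool_pos: [0.5028, -0.0261, 0.0842]
orientation: [-180.0, -0.0, -88.4]
force: [0.6, 0.3, -0.1]
opening: 0.0005
[-67.0047315  -78.47338483  84.19767168] [ 0.57430483  0.34910138 -0.07304689]
```

View pics/w20a.png

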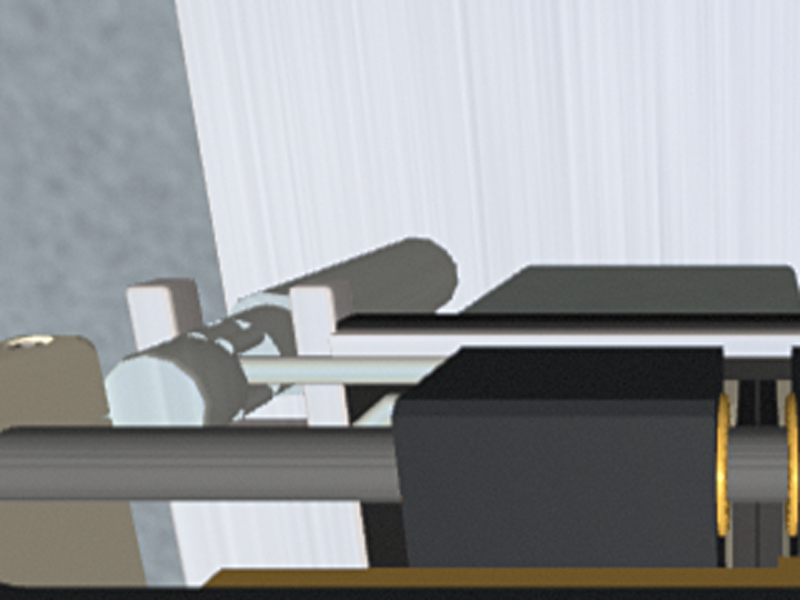

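```bash
python3 -m handwheel '[[0,-0.004,0,0,0,0],[0,-0.008,0,0,0,0],[0,-0.012,0,0,0,0],[0,-0.016,0,0,0,0],[0,-0.02,0,0,0,0],[0,-0.024,0,0,0,0],[0,-0.028,0,0,0,0]]'
python3 - <<'E'
from helpers import *
p,R,o=pose(); print(w2c(p),o["force"])
s=grab("scene","s21"); crop(s,"s21c",270,170,350,240,9)
d=grab("side","d21"); crop(d,"d21c",290,120,390,220,7)
E
```

```text
clock: 22.4
tool_pos: [0.5302, -0.0254, 0.0841]
orientation: [180.0, -0.0, -88.4]
force: [-4.2, 0.9, -0.2]
opening: 0.0008
[-39.53619042 -78.5668946   84.13122039] [-4.24026039  0.90199024 -0.17236798]
```

View pics/s21c.png

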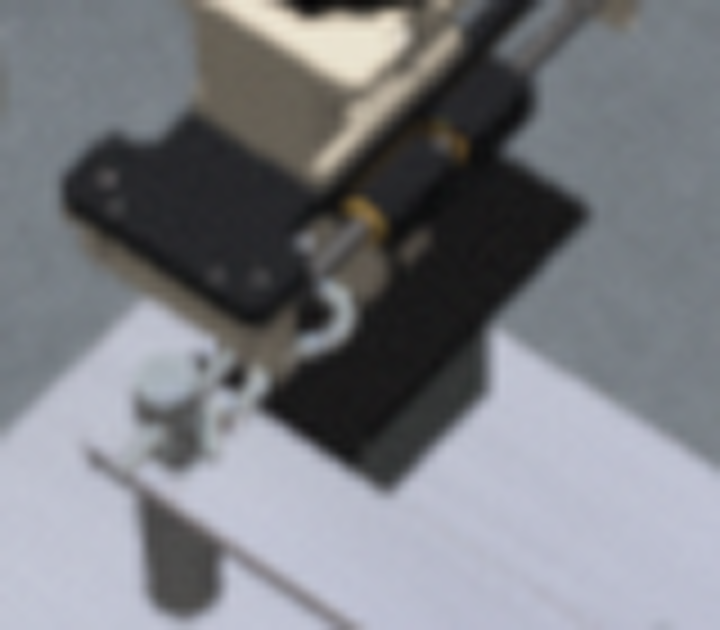

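View pics/d21c.png

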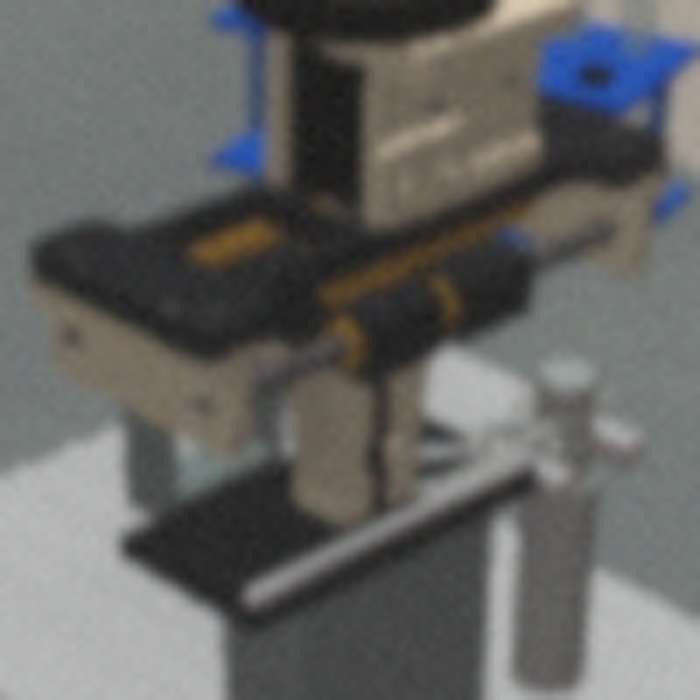

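```bash
for i in 1 2 3 4; do :; done; python3 -m handwheel '[[0,-0.002,0,0,0,0],[0,-0.004,0,0,0,0]]'; python3 -m handwheel '[[0,-0.002,0,0,0,0],[0,-0.004,0,0,0,0]]'; python3 -m handwheel '[[0,-0.002,0,0,0,0],[0,-0.004,0,0,0,0]]'; python3 -m handwheel '[[0,-0.002,0,0,0,0],[0,-0.004,0,0,0,0]]'
python3 - <<'E'
from helpers import *
p,R,o=pose(); print(w2c(p),o["force"])
s=grab("scene","s22"); crop(s,"s22c",270,170,350,240,9)
E
```

```text
clock: 22.75
tool_pos: [0.5317, -0.0257, 0.0836]
orientation: [179.7, -0.0, -88.4]
force: [-9.7, 1.3, 5.0]
opening: 0.0003
clock: 23.0
tool_pos: [0.5357, -0.0255, 0.0836]
orientation: [179.7, -0.0, -88.4]
force: [-12.5, 2.3, 6.4]
opening: 0.0009
clock: 23.25
tool_pos: [0.5413, -0.0252, 0.084]
orientation: [179.9, -0.0, -88.4]
force: [-0.9, 0.1, 0.4]
opening: 0.001
clock: 23.5
tool_pos: [0.5472, -0.0247, 0.0844]
orientation: [-179.9, 0.0, -88.4]
force: [-0.5, 0.5, 0.6]
opening: 0.0003
[-22.57502569 -78.41755191  84.43088431] [-0.45862879  0.52402023  0.56067926]
```

View pics/s22c.png

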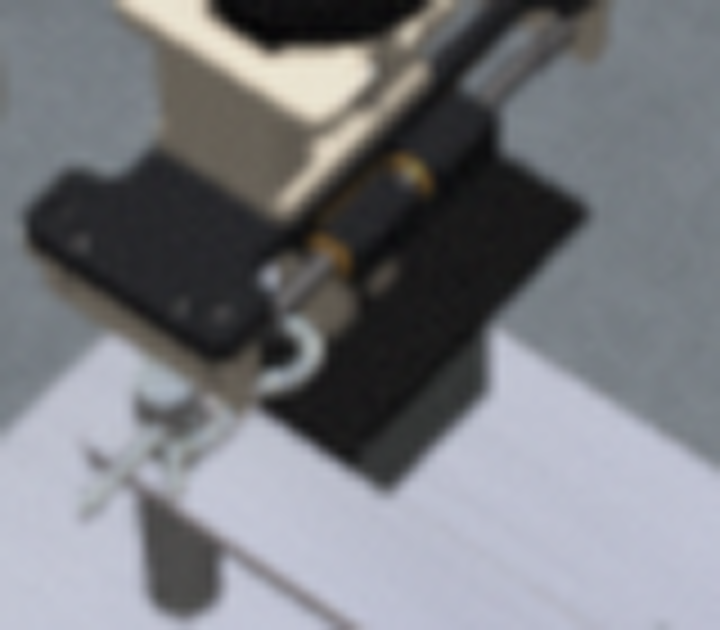

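The bent leg rode over the post at about 12.5 N and the force dropped away. Now I'll ease it to home.

```bash
python3 -m handwheel '[[0,-0.0015,0,0,0,0],[0,-0.003,0,0,0,0],[0,-0.003,0,0,0,0]]'; python3 -m handwheel '[[0,-0.001,0,0,0,0],[0,-0.001,0,0,0,0]]'
python3 - <<'E'
from helpers import *
p,R,o=pose(); print(w2c(p),o["force"])
s=grab("scene","s23"); crop(s,"s23c",270,170,350,240,9)
w=grab("wrist","w23"); c=w["img"][80:320,120:420]; cv2.imwrite("pics/w23a.png",cv2.resize(c,(750,600),interpolation=cv2.INTER_CUBIC))
E
```

```text
clock: 23.92
tool_pos: [0.5497, -0.0247, 0.0843]
orientation: [-180.0, 0.0, -88.4]
force: [-0.2, 0.3, -0.2]
opening: 0.0004
clock: 24.18
tool_pos: [0.5505, -0.0248, 0.0843]
orientation: [-180.0, -0.0, -88.4]
force: [0.6, -0.6, -0.4]
opening: 0.0004
[-19.26442752 -78.52982698  84.29766693] [ 0.58370662 -0.62122159 -0.4287838 ]
```

View pics/w23a.png

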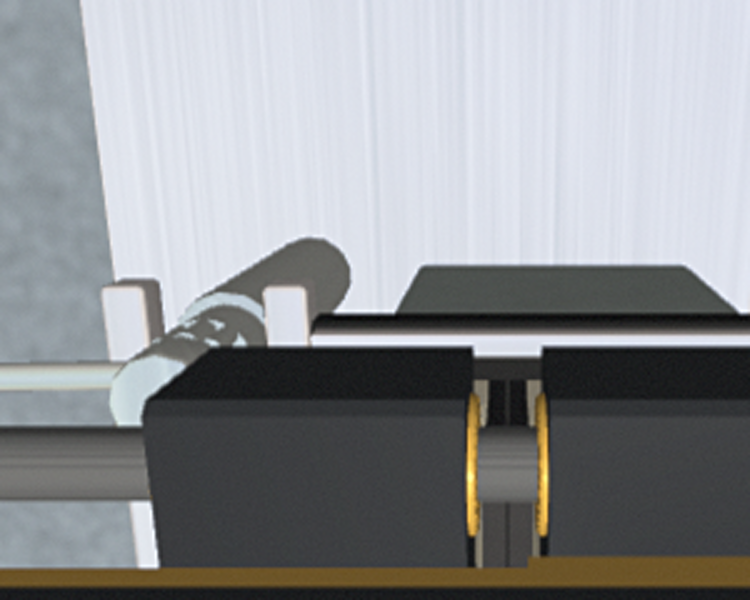

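View pics/s23c.png

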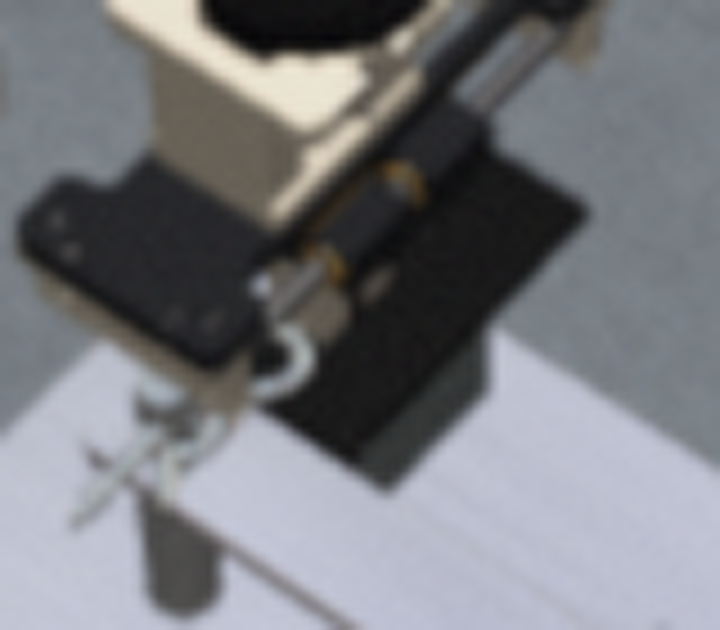

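```bash
python3 -m handwheel '[[0,0.01,0,0,0,0],[0,0.03,0,0,0,0],[-0.02,0.03,-0.05,0,0,0],[-0.07,0,-0.1,0,0,0],[-0.1,-0.03,-0.12,0,0,0],[-0.1,-0.05,-0.12,0,0,0],[-0.1,-0.05,-0.12,0,0,0],[-0.1,-0.05,-0.12,0,0,0]]'
python3 - <<'E'
from helpers import *
p,R,o=pose(); print(w2c(p),o["force"])
w=grab("wrist","w24"); c=w["img"][20:220,210:460]; cv2.imwrite("pics/w24a.png",cv2.resize(c,(750,600),interpolation=cv2.INTER_CUBIC))
E
```

```text
clock: 25.28
tool_pos: [0.5964, 0.0762, 0.2037]
orientation: [179.9, -0.0, -88.4]
force: [-0.5, -0.3, 0.5]
opening: 0.0006
[ 29.51852053  21.02431441 203.6607348 ] [-0.45619349 -0.3364971   0.53633784]
```

View pics/w24a.png

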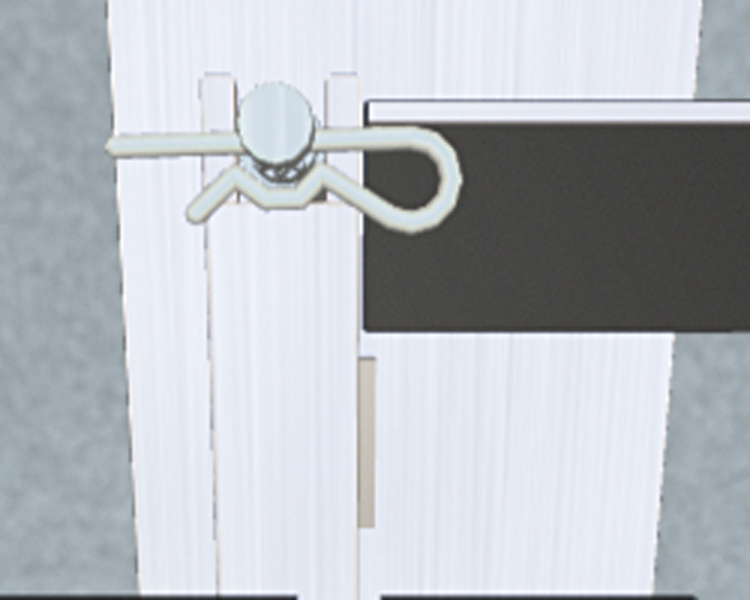

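Run:
```python
from helpers import *
w=load("w24"); f=3; q=lambda u,v,z:w2c(onz(w,(210+u/f-.33,20+v/f-.33),z)).round(1)
print("tip",q(106,145,.106),"back",q(462,180,.106),"legend",q(190,214,.106))
print("bulge bottom",q(280,209,.106),"peaks (narrow)",q(237,172,.106),q(322,165,.106))
print("D2",q(368,124,.103),"C",q(364,330,.103),"post top",q(277,124,.126),"bar edges at z.101",q(208,300,.101),q(358,300,.101))
```

```text
tip [ 92.  -87.7 106. ] back [ -5.2 -78.7 106. ] legend [ 69.9 -69.9 106. ]
bulge bottom [ 44.9 -71.2 106. ] peaks (narrow) [ 56.6 -80.8 106. ] [ 33.3 -82.6 106. ]
D2 [ 20.6 -93.5 103. ] C [ 21.5 -38.5 103. ] post top [ 44.2 -89.4 126. ] bar edges at z.101 [ 66.4 -47.  101. ] [ 23.2 -46.9 101. ]
```

By the wrist image the clip is home: tip x≈92 (93 expected) and loop back ≈−5.2 (−5 expected), with the bulge centred on the post. Final check from the fixed cameras.

```bash
python3 -m handwheel '[[-0.02,0,-0.04,0,0,0],[-0.04,0,-0.08,0,0,0],[-0.04,0,-0.08,0,0,0]]'
python3 - <<'E'
from helpers import *
d=grab("side","d25"); s=grab("scene","s25"); crop(d,"d25c",280,120,420,240,5)
print(pose()[2]["force"])
print("jar",onz(s,(425,281),.062))
E
```

```text
clock: 25.7
tool_pos: [0.5974, 0.1175, 0.288]
orientation: [-179.7, 0.1, -88.3]
force: [-0.9, -0.3, -0.9]
opening: 0.0006
[-0.48849708  0.23910734 -0.62928159]
jar [0.52051658 0.36277419 0.062     ]
```

View pics/d25c.png

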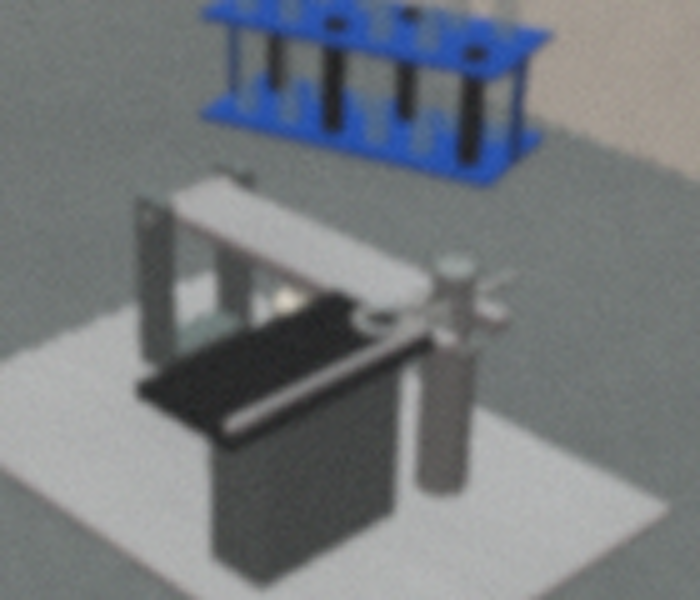

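View pics/s25.png

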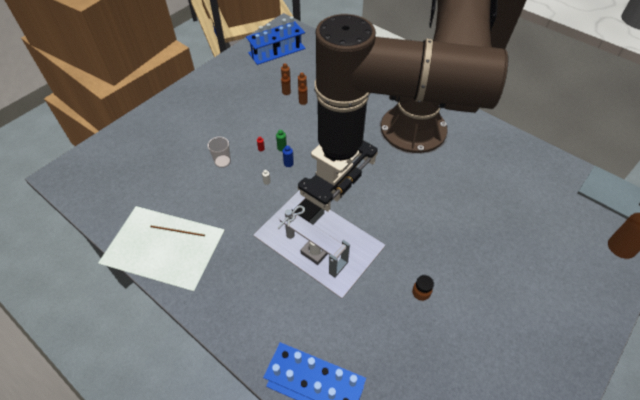

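The bar is level, the clip is through the post and home, the bottle sits under the bar, and the jar (424,288) and beaker (220,152) have not moved. Handing in.

Run:
```python
from plant import ctrl
print(ctrl.close_job())
```

```text
the job is handed in; nothing more can be done
None
```

I did the job in the order asked and handed it in at about 26 s; no verdict was reported. The larger white bottle stands in the pocket, the bar is fully down with its fork round the post, and the R-clip is through the hole and snapped home.

**Last checks:**
- **Clip:** its tip measured x ≈ 92 mm (93 expected) and its loop back −5.2 mm (−5 expected), so it is within about 1 mm of home. The bent leg passed the post at about 12.5 N and then looked relaxed around it.
- **Bar:** it stopped against a firm end, with up to about 12.7 N on it, and looks level in the side picture.
- **Bottle and bystanders:** the bottle is under the bar, and the jar and beaker look unmoved in the camera pictures. The arm was clear of everything.

**What disagreed or went less well:**
- **Fingertips:** they stood about 20 mm behind the reported TCP, not 17 mm ahead of it. I measured this in the pictures and worked to that.
- **Overpush:** I pressed the clip's loop against the fence with about 31 N for a moment while lining it up. It was still straight and seated normally afterwards.
- **Clip angle:** the tip sits about 2 mm to the +y side of the hole's line by picture, a slight skew.

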